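# Packing away the shoe-care kit at the stall

## Robot

A 6-joint arm with a two-finger parallel gripper is mounted at the origin on the work surface. World frame = base frame: x ahead of the robot, y to its left, z up, the work surface at z = 0. Lengths are in m, angles in rad, forces in N, time in s.
With the tool pointing down it reaches from about 0.35 to 0.775 m from the base axis. Payload 7.3 kg.
Tool frame: the origin (TCP) lies at the very end of the fingers, on their centre line; the grasp point (between the pads) lies 19 mm behind it; z points along the fingers, y is the line along which they close (so a half turn about z gives the same grasp; the last joint's range is limited). The gripper opens to 92 mm and grips with 3 to 60 N. Pads are 19 mm wide; open, the fingers measure 130 mm over their backs; the gripper's body (75 mm by 190 mm) begins 47 mm behind the grasp point.
Start: joints at [-1.264, 0.342, 1.524, -0, 1.275, -0.146], TCP at [0.23, -0.472, 0.192] pointing down, gripper open.
Joint ranges: [-2.53, 2.53], [-0.77, 2.02], [0.04, 2.7], [-1, 4.14], [0.28, 2.66], [-3.11, 3.11]. Speed limits (rad/s): [2.57, 2.57, 3.14, 3.14, 3.14, 3.14].

## Interface

Orientations are given as [roll, pitch, yaw] about the fixed x, y, z axes, in that order (R = Rz(yaw) Ry(pitch) Rx(roll)).
In Python, from cell import telemetry, eyes, job gives the robot as it stands.
- The arm moves only by the tool apply_moves, never from a script. Its arguments are lists of equal length, an entry for each row: "delta_pos": the shift along the world's x, y, z each as a share of 0.4 m, from -1 to 1, a list of three; "dr": the turn, a rotation vector about the world's x, y, z each as a share of 0.5 rad, from -1 to 1, a list of three; "jaw": the opening, from 0 (shut) to 1 (fully open). A call has 1 to 8 rows; each row is the pose to reach, as a shift and turn from the pose commanded when the call began; what a row does not reach only later rows make up. A row lasts 1/12 s, in which the tool goes at most 41.7 mm and 7.16 degrees, less where a joint would pass 70% of its speed; a pose out of reach is approached as far as the arm can. A call with a number of a shift or a turn outside -1 to 1 is refused whole. A call with a gripper value outside its range is refused whole. The fingers move at their own pace and stop on an object; "force" is the grip in N (left out, the last holds). Time passes only in rows, so rows that repeat a pose let the fingers close. It gives the time, the measured TCP pose, the force, the opening and the grip force at its end, in the units of the state.
- telemetry.observe(): the state, without advancing time (a new reading comes with each control period).
- eyes.read_camera(name): name is "side" or "top" or "wrist"; returns the picture (420x560x3 uint8, red, green, blue); there is no depth.
- eyes.camera_model(name): a dict with "vertical_fov" (degrees; the focal length in pixels is half the picture's height over the tangent of half this angle, whatever the lens; pixels are square), "cx", "cy" (the principal point, pixels), "k1" (the pictures are not rectified: a ray, as slopes to the right and down, at radius r is drawn at 1 + k1 r^2 times it, then the intrinsics apply), "rvec" (rotation vector, rad) and "tvec" (3), from world to camera coordinates, as OpenCV has them; the wrist camera has in their place "hand_eye" (4x4, takes a point from camera to tool coordinates, whose origin is the TCP and whose axes are the flange's). Camera axes: x right, y down, z forward; pixel columns grow to the right and rows downward; lengths in m; the calibration is good to about 2 mm. A picture is of the moment at which its call begins: read the wrist's pose just before it. camera_model takes no time and is no camera call.
- job.hand_in(): hands the job in; it is judged then, once.
The state is a dict: "time": time; "qpos": joint angles; "qvel": joint speeds; "joint_efforts": joint torques, N m; "tool_pos": TCP position; "tool_rot": TCP orientation; "contact_force": force on the tool from outside, world axes, zero at the start; "torque": the same for the moment, N m; "opening": finger opening in m; "grip_force": force on a finger pad.
Only numpy, scipy, OpenCV 4.12 (cv2) and the standard library are available. Lean on these libraries where they do the work, as an engineer would, in place of code of your own. Each camera call takes 0.05 s, during which the arm holds its last target. There are 200 camera calls.

## Task

Pack up the shoe-care things on the stall bench: put every round polish tin into the cream tub, then set the pink lid on the tub and press it down until both red catches have snapped over its ends and it sits level on the rim. Put the shoe brush in the open wooden drawer and push the drawer fully home until it clicks in; the tins and the brush may be packed in either order. Leave the bottle, spool, tape, flask and glue jar where they stand.

Things in the scene. Friction and masses are not known exactly. Their poses are not given: they have to be found in the camera images.
- tub: Open cream plastic tub, fixed to the bench, a red spring catch at each end. Origin: centre of its underside, on the bench; x along its length, y across, z up. Outside 190 (x) by 136 (y) by 64 mm high; walls and floor 4 mm, inside 182 by 128 by 60 mm. Catches are flaps 28 mm wide leaning outwards; noses at x = +/-92.5 mm, 71 mm above the bench, 2.5 mm over the lid's ends; top 80 mm.
- lid: Loose pink lid, 120 g, lying right side up. Origin: centre of underside; x along its length, z up. Plate 190 (x) by 136 (y), z 17 to 21 mm. Under it a plug 118 wide in y goes into the tub mouth: 179 long at z 10 to 17 mm, its ends sloping in to 167 long at z 0. On top a white bar handle 60 along x, 14 thick in y, z 21 to 51 mm. Fits either way round. Seated, its origin is 47 mm above the tub's.
- tin0: Round shoe-polish tin, blue cap on a steel tin, 40 mm diameter, 18 mm high, 50 g; origin: centre of its underside, z along its axis (up when it lies flat). May be absent.
- tin1: Round shoe-polish tin, yellow cap on a steel tin, 40 mm diameter, 18 mm high, 50 g; origin: centre of its underside, z along its axis (up when it lies flat). May be absent.
- tin2: Round shoe-polish tin, green cap on a steel tin, 40 mm diameter, 18 mm high, 50 g; origin: centre of its underside, z along its axis (up when it lies flat). May be absent.
- tin3: Round shoe-polish tin, red cap on a steel tin, 40 mm diameter, 18 mm high, 50 g; origin: centre of its underside, z along its axis (up when it lies flat). May be absent.
- brush: Shoe brush, 120 g: wooden block 125 (x) by 42 (y) by 22 mm over a stiff dark bristle block 115 by 36 by 18 mm; lies bristles down. Origin: centre of its underside (bristle tips); x along its length, z up; wood from z 18 to 40 mm.
- catch0 (a joint): Outward give (m) of the spring catch at the tub's +x end; 0 at rest. A lid laid on rests on the two noses about 10 mm above its seat; about 10 to 15 N straight down at its middle (5 to 10 N on one end) pushes it past them, then it drops to the rim and the noses spring back over its top.
- catch1 (a joint): The same for the catch at the tub's -x end.
- kit: Dark wooden drawer unit, fixed to the bench, 240 (x) by 200 (y) by 100 mm high. Origin: centre of its underside; x points from its front to its back, y across, z up. The drawer slides out of its front towards -x.
- kit_drawer0 (a joint): How far the drawer stands open in m; 0 is fully home, grows as it is pulled out along the unit's -x. It slides with about 1 N of friction; over the last 11 mm a spring detent first resists with up to about 5 N, then from about 5 mm pulls it home and holds it.
- kit_drawer0_handle (a point): Middle of the steel bar handle on the drawer front, about 62 mm above the bench; the bar is about 100 mm long across the front (y) and stands 35 mm off the front face; moves with the drawer.
- drawer_in (a point): Centre of the drawer's inner floor, 22 mm above the bench; axes as the unit's; moves with the drawer. Inside 195 (x) by 158 (y) mm, side walls rise 56 mm above the floor; front wall's inner face 97 mm from here towards -x, front panel's top 65 mm above the floor. When open, the inside is reachable from above from the front wall back over a length of about the opening less 6 mm.
- dye: Amber bottle, 48 mm diameter, 120 mm high; to be left alone. Origin: centre of its underside.
- spool: Wooden thread spool, 36 mm diameter, 40 mm high; to be left alone. Origin: centre of its underside.
- tape: Roll of black tape lying flat, 68 mm diameter, 24 mm high; to be left alone. Origin: centre of its underside.
- flask: Steel flask, 72 mm diameter, 160 mm high; to be left alone. Origin: centre of its underside.
- glue: Glue jar with yellow cap, 60 mm diameter, 70 mm high; to be left alone. Origin: centre of its underside.
Not all that is in view belongs to the job. What is shaped like the tin1 but purple or turquoise is not meant.

How it is judged:
By the outcome, as a careful person would: the job done as asked, in the order asked, and still so for the second after the job is handed in, with the robot touching nothing.
Of tin0, tin1, tin2, tin3 only 2 to 4 are there at a start; the rules pass over those that are not, and their reading is None.
At some moment in a run one of tin0, tin1, tin2, tin3, brush may be knocked a few centimetres aside while the robot is not near it.
Once in a run the grip may slacken for a moment while it holds something.
It also fails if it takes over 210 s, if anything falls off the work surface, if the arm or the gripper's body presses on something with over 40 N, if the wrist force passes 120 N, or if a joint passes its speed limit or range.

## Working session

There is one attempt and no reset: what is moved stays moved. The work goes in short steps, Python scripts to look and compute and a tool call to move; the robot and the scene stay as the last step left them, time stands still between calls to the robot, and variables do not carry over. Pictures are saved under pics/ and viewed, at most 14 in all, crops included, and the job is handed in when it is done.

Besides the shell and the picture viewer there is one more tool, called after "Request:" in YAML: its name, and indented under it one key for each argument. apply_moves: Moves the arm, as the interface text tells. Its arguments: {"type":"object","properties":{"delta_pos":{"type":"array"},"dr":{"type":"array"},"jaw":{"type":"array"},"force":{"type":"number"}},"required":["delta_pos","dr","jaw"]}

```bash
mkdir -p pics; ls; cat > h.py <<'E'
import numpy as np, cv2
from cell import telemetry, eyes, job
from scipy.spatial.transform import Rotation as R
def snap(name, fn=None):
    s=telemetry.observe(); im=eyes.read_camera(name)
    if fn: cv2.imwrite('pics/'+fn, im[:,:,::-1])
    return s,im
def rays(name,px,s=None):
    m=eyes.camera_model(name); px=np.atleast_2d(np.array(px,float))
    f=210/np.tan(np.radians(m['vertical_fov'])/2)
    K=np.array([[f,0,m['cx']],[0,f,m['cy']],[0,0,1]])
    u=cv2.undistortPoints(px.reshape(-1,1,2),K,np.array([m['k1'],0,0,0,0.])).reshape(-1,2)
    # k1 model is forward: drawn = (1+k1 r^2)*slope
    d=np.c_[u,np.ones(len(u))]
    if name=='wrist':
        H=np.array(m['hand_eye']); Rt=R.from_euler('xyz',s['tool_rot']).as_matrix()
        return Rt@H[:3,3]+np.array(s['tool_pos']), d@(Rt@H[:3,:3]).T
    Rm=cv2.Rodrigues(np.array(m['rvec'],float))[0]
    return -Rm.T@np.array(m['tvec'],float).ravel(), d@Rm
def onz(name,px,z,s=None):
    o,d=rays(name,px,s); z=np.asarray(z,float)
    return o+d*((z-o[2])/d[:,2])[:,None]
def proj(name,P,s=None):
    m=eyes.camera_model(name); f=210/np.tan(np.radians(m['vertical_fov'])/2)
    P=np.atleast_2d(np.array(P,float))
    if name=='wrist':
        H=np.array(m['hand_eye']); Rt=R.from_euler('xyz',s['tool_rot']).as_matrix()
        Pc=((P-np.array(s['tool_pos']))@Rt-H[:3,3])@H[:3,:3]
    else:
        Pc=P@cv2.Rodrigues(np.array(m['rvec'],float))[0].T+np.array(m['tvec'],float).ravel()
    u=Pc[:,:2]/Pc[:,2:]; r2=(u**2).sum(1,keepdims=True)
    return u*(1+m['k1']*r2)*f+[m['cx'],m['cy']]
E
python3 - <<'E'
from h import *
print(telemetry.observe())
for n in ['top','side','wrist']:
    snap(n,n+'0.png'); print(n,eyes.camera_model(n))
E
```

```text
pics
{'time': 0.0, 'qpos': array([-1.26398629e+00,  3.42719572e-01,  1.52499666e+00, -1.88650776e-05,
        1.27541534e+00, -1.45981528e-01]), 'qvel': array([ 0.00026156,  0.00038065,  0.00065811, -0.00103722,  0.00061639,
       -0.00078811]), 'joint_efforts': array([-2.98167324e-03, -4.31255329e+01, -2.44222283e+01,  7.13517889e-02,
        5.58763300e-02, -1.34860634e-04]), 'tool_pos': array([ 0.22955911, -0.47164386,  0.19135375]), 'tool_rot': array([-3.14006749e+00, -2.06007691e-04,  4.52796910e-01]), 'contact_force': array([0.20150253, 0.14238717, 0.24166076]), 'torque': array([-0.08284136,  0.01152081, -0.02044057]), 'grip_force': 0.0, 'opening': 0.09180451584631819}
top {'vertical_fov': 45.18302465725391, 'cx': 274.3398427514884, 'cy': 212.5597980727725, 'k1': -0.14202825864644267, 'rvec': array([ 2.15977299, -2.20257738,  0.10164218]), 'tvec': array([0.03777661, 0.56403817, 1.26214396])}
side {'vertical_fov': 47.733093771032614, 'cx': 277.57176056552197, 'cy': 204.1203105148907, 'k1': -0.052630262783568256, 'rvec': array([ 0.43198112, -2.83397817,  0.97649401]), 'tvec': array([0.56327169, 0.14668128, 1.17547719])}
wrist {'vertical_fov': 63.74831833082025, 'cx': 283.72553262706475, 'cy': 209.29827925901122, 'k1': 0.026380950919147446, 'hand_eye': array([[ 5.47046670e-04, -9.69530267e-01, -2.44970941e-01,
         6.46988570e-02],
       [ 9.99999770e-01,  6.28426920e-04, -2.54039825e-04,
         1.33519142e-03],
       [ 4.00245634e-04, -2.44970746e-01,  9.69530388e-01,
        -1.92446915e-01],
       [ 0.00000000e+00,  0.00000000e+00,  0.00000000e+00,
         1.00000000e+00]])}
```

View pics/top0.png

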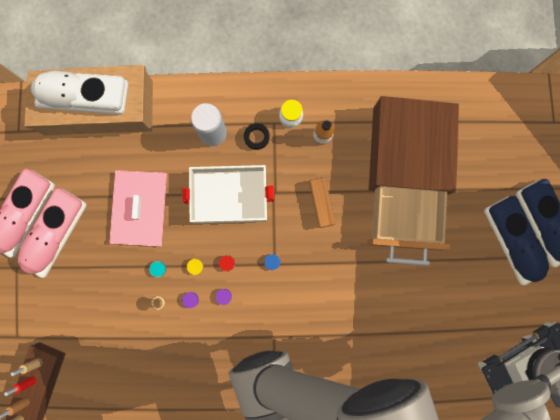

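View pics/side0.png

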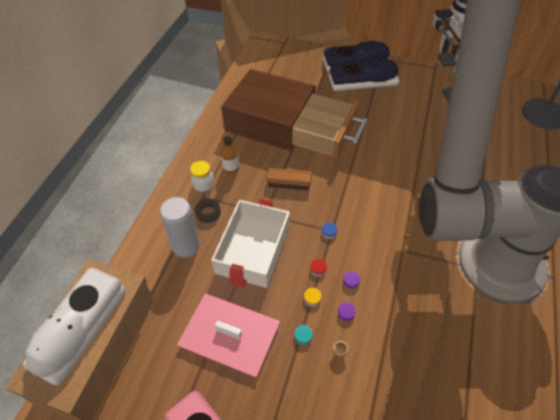

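The top view shows three tins: blue (272,262), red (227,263) and yellow (195,267). It also shows turquoise and purple decoys at (157,269), (190,300) and (223,296), the tub (228,195), the lid (138,208), the brush (321,203) and the open drawer (410,215). The side view agrees. Next I measure by colour.

```bash
cat >> h.py <<'E'
def blobs(im,lo,hi,amin=25,roi=None):
    hsv=cv2.cvtColor(im,cv2.COLOR_RGB2HSV); m=cv2.inRange(hsv,np.array(lo),np.array(hi))
    if roi:
        q=np.zeros_like(m); x0,y0,x1,y1=roi; q[y0:y1,x0:x1]=m[y0:y1,x0:x1]; m=q
    c,_=cv2.findContours(m,cv2.RETR_EXTERNAL,cv2.CHAIN_APPROX_NONE)
    return sorted([k for k in c if cv2.contourArea(k)>=amin],key=cv2.contourArea,reverse=True)
COL=dict(blue=((104,150,80),(120,255,255)),yellow=((20,180,120),(32,255,255)),red=((0,215,100),(4,255,255)),
 turq=((80,150,80),(95,255,255)),green=((45,100,60),(79,255,255)))
def cen(c): 
    m=cv2.moments(c); return np.array([m['m10'],m['m01']])/m['m00']
def tri(a,b):
    (o1,d1),(o2,d2)=a,b; A=np.c_[d1[0],-d2[0]]; t=np.linalg.lstsq(A,o2-o1,rcond=None)[0]
    p,q=o1+t[0]*d1[0],o2+t[1]*d2[0]; return (p+q)/2,np.linalg.norm(p-q)
E
python3 - <<'E'
from h import *
im=cv2.imread('pics/top0.png')[:,:,::-1].copy(); si=cv2.imread('pics/side0.png')[:,:,::-1].copy()
for k,(lo,hi) in COL.items():
    for n,i in(('top',im),('side',si)):
        for c in blobs(i,lo,hi):
            p=cen(c); print(k,n,p.round(1),cv2.contourArea(c),onz(n,p,0.018)[0].round(4))
hsv=cv2.cvtColor(im,cv2.COLOR_RGB2HSV); print('turq hsv',hsv[269,157],'red',hsv[263,227])
# lid
c=blobs(im,(165,60,120),(179,255,255),1000,(100,150,180,260))
for k in c[:1]:
    r=cv2.minAreaRect(k); P=onz('top',cv2.boxPoints(r),0.021); print('lid',P.round(4).tolist(),P.mean(0),np.linalg.norm(np.diff(P,axis=0),axis=1))
c=blobs(si,(165,60,120),(179,255,255),1000,(170,280,290,380))
for k in c[:1]:
    P=onz('side',cv2.boxPoints(cv2.minAreaRect(k)),0.021); print('lid s',P.mean(0),np.linalg.norm(np.diff(P,axis=0),axis=1))
# tub cream
c=blobs(im,(10,0,150),(40,70,255),300,(180,155,280,230))
for k in c[:2]:
    r=cv2.minAreaRect(k); P=onz('top',cv2.boxPoints(r),0.064); print('tub',cv2.contourArea(k),P.round(4).tolist(),P.mean(0),np.linalg.norm(np.diff(P,axis=0),axis=1))
print('brush hsv',hsv[203,321],hsv[220,325],'bg',hsv[203,350],hsv[203,300])
for nm,roi,z in(('tubzoom',(170,150,360,235),0),('kitzoom',(360,85,470,275),0)):
    x0,y0,x1,y1=roi; cr=im[y0:y1,x0:x1]; cv2.imwrite(f'pics/{nm}.png',cv2.resize(cr,None,fx=4 if nm=='tubzoom' else 3,fy=4 if nm=='tubzoom' else 3,interpolation=cv2.INTER_CUBIC)[:,:,::-1])
E
```

```text
blue top [271.6 261.7] 140.0 [0.44   0.0362 0.018 ]
yellow top [291.3 109.5] 305.5 [ 0.8357 -0.0234  0.018 ]
yellow top [194.3 266.4] 184.0 [0.4315 0.2333 0.018 ]
yellow side [199.8 168.4] 223.5 [ 0.8442 -0.059   0.018 ]
yellow side [312.4 295.4] 184.5 [0.4305 0.2352 0.018 ]
red top [226.2 262.8] 134.0 [0.4392 0.1515 0.018 ]
red top [ 26.  383.6] 107.5 [0.1273 0.6875 0.018 ]
red top [269.5 192.4] 64.5 [0.6175 0.038  0.018 ]
red top [185.6 194.4] 52.0 [0.6167 0.2544 0.018 ]
turq top [157.  268.8] 160.5 [0.4267 0.3293 0.018 ]
turq side [303.  334.3] 172.5 [0.4255 0.334  0.018 ]
turq hsv [ 89 242 199] red [  2 221 216]
lid [[0.4971, 0.4531, 0.021], [0.6848, 0.44, 0.021], [0.6711, 0.3055, 0.021], [0.4851, 0.32, 0.021]] [0.58453143 0.37964655 0.021     ] [0.18812345 0.13523657 0.18654915]
lid s [0.58683382 0.38103823 0.021     ] [0.14152541 0.20455061 0.13409672]
tub 4105.5 [[0.6798, 0.2412, 0.064], [0.6813, 0.0481, 0.064], [0.5431, 0.0467, 0.064], [0.5413, 0.2377, 0.064]] [0.61136424 0.14343027 0.064     ] [0.19311192 0.13817872 0.19104841]
brush hsv [ 14 162 200] [ 14 163 205] bg [ 15 139 123] [ 14 138 126]
```

View pics/tubzoom.png

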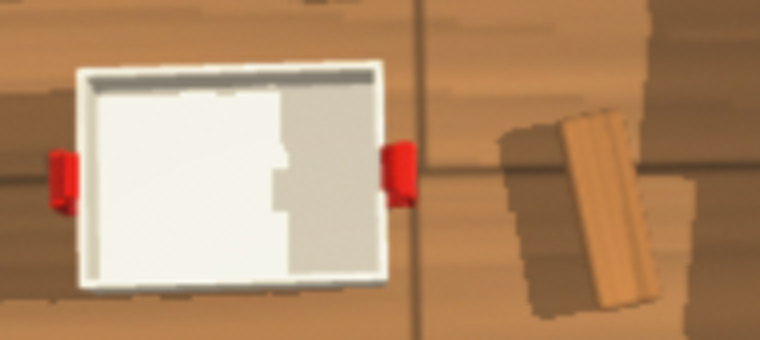

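View pics/kitzoom.png

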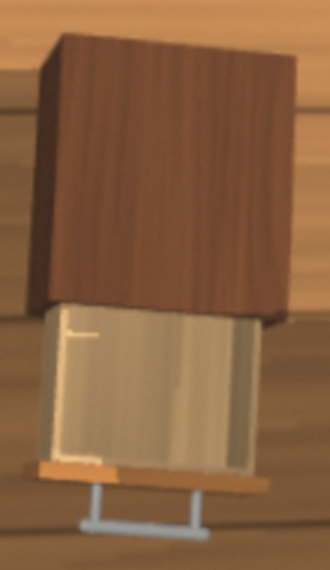

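The zoomed tub view gives the brush top corners at zoom pixels (560,122), (620,110), (662,297) and (602,308), and the tub rim aligned with world y. The kit view gives the top's front edge at (48,312)–(288,322), the panel at y of about 470–485 and the handle bar at (80,525)–(210,535).

```bash
python3 - <<'E'
from h import *
a=lambda l,o,k:np.array(l,float)/k+np.array(o)-0.4
B=onz('top',a([(560,122),(620,110),(662,297),(602,308)],(170,150),4),0.04)
print('brush',B.round(4).tolist(),B.mean(0),np.linalg.norm(np.diff(B,axis=0),axis=1), np.degrees(np.arctan2(*( (B[0]+B[1]-B[2]-B[3])[[1,0]]))))
print('catch', onz('top',a([(63,182),(400,174)],(170,150),4),0.073))
K=onz('top',a([(65,35),(297,57),(288,320),(48,306)],(360,85),3),0.1)
print('kit',K.round(4).tolist(),K.mean(0),np.linalg.norm(np.diff(K,axis=0),axis=1))
print('panel top outer/inner L,R',onz('top',a([(38,462),(270,478),(35,478),(268,492)],(360,85),3),0.087).round(4).tolist())
print('handle',onz('top',a([(80,525),(210,535)],(360,85),3),0.062).round(4).tolist())
im=cv2.imread('pics/top0.png')[:,:,::-1].copy()
# tins by larger color range (steel rim excluded) enclosing circle
for n in('top','side'):
  im=cv2.imread(f'pics/{n}0.png')[:,:,::-1].copy(); hsv=cv2.cvtColor(im,cv2.COLOR_RGB2HSV)
  roi=(175,240,300,280) if n=='top' else (295,215,345,310)
  for nm,lo,hi in(('blue',(100,80,60),(125,255,255)),('red',(0,190,60),(6,255,255)),('yellow',(20,170,100),(32,255,255))):
    for c in blobs(im,lo,hi,40,roi): print(n,nm,cv2.contourArea(c),onz(n,cen(c),0.017)[0].round(4))
E
```

```text
brush [[0.6441, -0.0642, 0.04], [0.6512, -0.1026, 0.04], [0.5318, -0.1256, 0.04], [0.5256, -0.0875, 0.04]] [ 0.58819292 -0.0949797   0.04      ] [0.0390127  0.1215922  0.03859103] 11.047897344427867
catch [[0.60793915 0.24573928 0.073     ]
 [0.60872931 0.03781437 0.073     ]]
kit [[0.8431, -0.2442, 0.1], [0.8245, -0.4421, 0.1], [0.6021, -0.4195, 0.1], [0.6166, -0.2196, 0.1]] [ 0.72158236 -0.33131682  0.1       ] [0.19875698 0.22356762 0.20043987]
panel top outer/inner L,R [[0.4912, -0.2094, 0.087], [0.4735, -0.4025, 0.087], [0.4783, -0.2065, 0.087], [0.462, -0.4003, 0.087]]
handle [[0.4391, -0.2479, 0.062], [0.4278, -0.3578, 0.062]]
top blue 164.5 [0.4397 0.0354 0.017 ]
top red 167.0 [0.4388 0.1513 0.017 ]
top yellow 185.0 [0.4315 0.2334 0.017 ]
side blue 133.5 [0.439  0.0385 0.017 ]
side red 141.5 [0.438  0.1527 0.017 ]
side yellow 185.5 [0.4305 0.2348 0.017 ]
```

Request:
apply_moves:
  delta_pos:
    - [0.896, 0.942, 0]
    - [0.896, 0.942, 0]
    - [0.896, 0.942, 0]
    - [0.896, 0.942, 0]
    - [0.896, 0.942, 0]
    - [0.896, 0.942, 0]
    - [0.896, 0.942, 0]
    - [0.896, 0.942, 0]
  dr:
    - [0, 0, -0.52]
    - [0, 0, -0.52]
    - [0, 0, -0.52]
    - [0, 0, -0.52]
    - [0, 0, -0.52]
    - [0, 0, -0.52]
    - [0, 0, -0.52]
    - [0, 0, -0.52]
  jaw: [0.75, 0.75, 0.75, 0.75, 0.75, 0.75, 0.75, 0.75]
  force: 30

```text
time: 0.82
tool_pos: [0.4558, -0.2337, 0.192]
tool_rot: [-3.142, 0.0, 0.193]
contact_force: [1.1, -1.0, -0.7]
opening: 0.0691
grip_force: 0.0
```

Request:
apply_moves:
  delta_pos:
    - [0.33, 0.347, 0]
    - [0.33, 0.347, 0]
    - [0.33, 0.347, 0]
    - [0.33, 0.347, 0]
    - [0.33, 0.347, 0]
    - [0.33, 0.347, 0]
    - [0.33, 0.347, 0]
  dr:
    - [0, 0, 0]
    - [0, 0, 0]
    - [0, 0, 0]
    - [0, 0, 0]
    - [0, 0, 0]
    - [0, 0, 0]
    - [0, 0, 0]
  jaw: [0.75, 0.75, 0.75, 0.75, 0.75, 0.75, 0.75]

```text
time: 1.4
tool_pos: [0.587, -0.0956, 0.1912]
tool_rot: [-3.141, 0.001, 0.196]
contact_force: [-1.0, -0.1, 0.3]
opening: 0.0687
grip_force: 0.0
```

```bash
python3 - <<'E'
from h import *
s,im=snap('wrist','w1.png'); print(s['tool_pos'],s['tool_rot'])
print(proj('wrist',[[.588,-.095,.04],[.6477,-.0834,.04],[.5287,-.1066,.04]],s))
E
```

```text
[ 0.5870169  -0.09557359  0.19118936] [-3.14125171e+00  1.43124750e-03  1.95512431e-01]
[[282.07854311 187.61938292]
 [282.25750663 126.88688185]
 [281.98398892 242.8976128 ]]
```

View pics/w1.png

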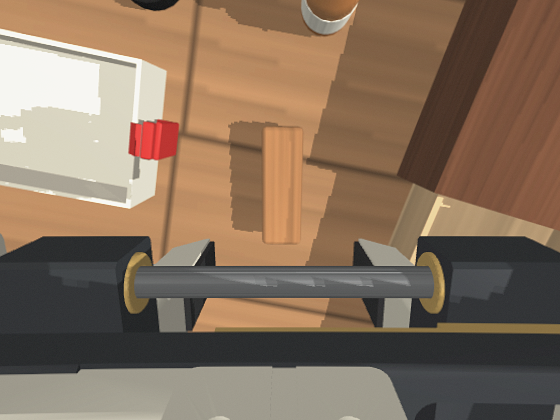

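The brush spans (264–302, 127–243), which matches the prediction, so I descend and grip.

Request:
apply_moves:
  delta_pos:
    - [0.003, 0.002, -0.1]
    - [0.003, 0.002, -0.2]
    - [0.003, 0.002, -0.3]
    - [0.003, 0.002, -0.39]
    - [0.003, 0.002, -0.433]
    - [0.003, 0.002, -0.433]
    - [0.003, 0.002, -0.433]
    - [0.003, 0.002, -0.433]
  dr:
    - [0, 0, 0]
    - [0, 0, 0]
    - [0, 0, 0]
    - [0, 0, 0]
    - [0, 0, 0]
    - [0, 0, 0]
    - [0, 0, 0]
    - [0, 0, 0]
  jaw: [0.75, 0.75, 0.75, 0.75, 0.75, 0.75, 0.3, 0.3]
  force: 35

```text
time: 2.12
tool_pos: [0.5889, -0.0972, 0.0207]
tool_rot: [3.14, -0.003, 0.192]
contact_force: [0.3, 0.3, -0.2]
opening: 0.0596
grip_force: 0.0
```

Request:
apply_moves:
  delta_pos:
    - [0, 0, 0]
    - [0, 0, 0]
    - [0, 0, 0]
    - [0, 0, 0]
  dr:
    - [0, 0, 0]
    - [0, 0, 0]
    - [0, 0, 0]
    - [0, 0, 0]
  jaw: [0.3, 0.3, 0.3, 0.3]

```text
time: 2.45
tool_pos: [0.5885, -0.096, 0.0198]
tool_rot: [3.141, -0.001, 0.193]
contact_force: [0.4, 0.3, -0.1]
opening: 0.0335
grip_force: 0.0
```

```bash
python3 - <<'E'
import numpy as np
# drawer target: inner panel edge mid, 60 mm back along kit x (yaw -6 deg)
u=np.array([np.cos(np.radians(-6)),np.sin(np.radians(-6))])
print(np.array([.4824,-.306])+u*.058)
E
```

```text
[ 0.54008227 -0.31206265]
```

The opening is below the brush width, so the brush isn't between the fingers. I look again.

Request:
apply_moves:
  delta_pos:
    - [0, 0, 0.1]
    - [0, 0, 0.2]
    - [0, 0, 0.3]
    - [0, 0, 0.4]
    - [0, 0, 0.43]
    - [0, 0, 0.43]
  dr:
    - [0, 0, 0]
    - [0, 0, 0]
    - [0, 0, 0]
    - [0, 0, 0]
    - [0, 0, 0]
    - [0, 0, 0]
  jaw: [0.75, 0.75, 0.75, 0.75, 0.75, 0.75]

```text
time: 2.95
tool_pos: [0.5903, -0.0964, 0.1961]
tool_rot: [3.137, -0.008, 0.193]
contact_force: [0.5, 0.3, 0.0]
opening: 0.0671
grip_force: 0.0
```

```bash
python3 - <<'E'
from h import *
s,im=snap('wrist'); st,t=snap('top'); a=cv2.resize(t[60:300,100:480],(800,505))
cv2.imwrite('pics/t2.png',a[:,:,::-1]);cv2.imwrite('pics/w2.png',im[:,:,::-1])
E
```

```text
(no output)
```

View pics/w2.png

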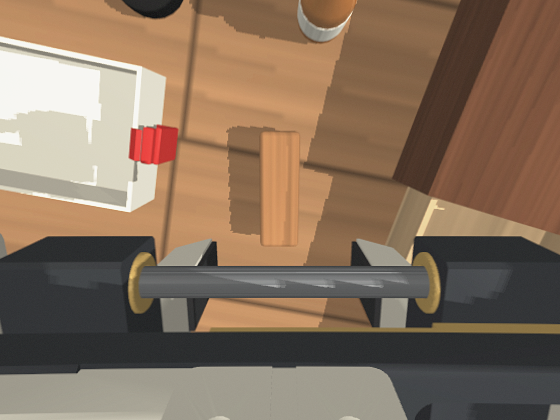

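The brush stands unmoved at (261–299, 131–246), under the tool as predicted. I retry a little lower, close further, and look from the side.

Request:
apply_moves:
  delta_pos:
    - [-0.005, 0.003, -0.1]
    - [-0.005, 0.003, -0.2]
    - [-0.005, 0.003, -0.3]
    - [-0.005, 0.003, -0.4]
    - [-0.005, 0.003, -0.453]
    - [-0.005, 0.003, -0.453]
    - [-0.005, 0.003, -0.453]
    - [-0.005, 0.003, -0.453]
  dr:
    - [0, 0, 0]
    - [0, 0, 0]
    - [0, 0, 0]
    - [0, 0, 0]
    - [0, 0, 0]
    - [0, 0, 0]
    - [0, 0, 0]
    - [0, 0, 0]
  jaw: [0.75, 0.75, 0.75, 0.75, 0.75, 0.75, 0.75, 0.2]

```text
time: 3.72
tool_pos: [0.5866, -0.0949, 0.0104]
tool_rot: [3.141, -0.001, 0.193]
contact_force: [0.2, 0.4, 0.3]
opening: 0.0658
grip_force: 0.0
```

Request:
apply_moves:
  delta_pos:
    - [0, 0, 0]
    - [0, 0, 0]
    - [0, 0, 0]
    - [0, 0, 0]
    - [0, 0, 0]
  dr:
    - [0, 0, 0]
    - [0, 0, 0]
    - [0, 0, 0]
    - [0, 0, 0]
    - [0, 0, 0]
  jaw: [0.2, 0.2, 0.2, 0.2, 0.2]

```text
time: 4.13
tool_pos: [0.5864, -0.0948, 0.0103]
tool_rot: [3.141, -0.001, 0.193]
contact_force: [-0.8, 0.4, 0.7]
opening: 0.0335
grip_force: 0.0
```

```bash
python3 - <<'E'
from h import *
s,im=snap('side'); print(s['opening'],s['grip_force'],s['tool_pos'])
cv2.imwrite('pics/s3.png',cv2.resize(im[80:300,180:420],None,fx=2.5,fy=2.5)[:,:,::-1])
E
```

```text
0.03349819117144337 0.0 [ 0.58635279 -0.0948311   0.01030392]
```

View pics/s3.png

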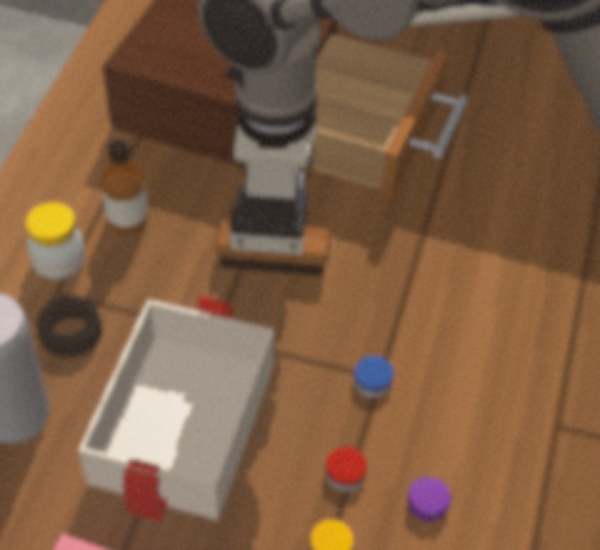

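The side view shows the fingers either side of the brush at (270,240), and the opening stopped at the same 33.5 mm both times. The brush does seem to be held, and the gauge just reads low. I regrip a little higher, then lift to test.

Request:
apply_moves:
  delta_pos:
    - [0, 0, 0]
    - [0, 0, 0.02]
    - [0, 0, 0.02]
    - [0, 0, 0.02]
    - [0, 0, 0.02]
    - [0, 0, 0.02]
    - [0, 0, 0.02]
    - [0, 0, 0.02]
  dr:
    - [0, 0, 0]
    - [0, 0, 0]
    - [0, 0, 0]
    - [0, 0, 0]
    - [0, 0, 0]
    - [0, 0, 0]
    - [0, 0, 0]
    - [0, 0, 0]
  jaw: [0.7, 0.7, 0.7, 0.2, 0.2, 0.2, 0.2, 0.2]
  force: 40

```text
time: 4.85
tool_pos: [0.586, -0.0947, 0.0175]
tool_rot: [-3.142, 0.0, 0.193]
contact_force: [-0.6, -0.5, 0.0]
opening: 0.0209
grip_force: 0.0
```

Request:
apply_moves:
  delta_pos:
    - [0, 0, 0]
    - [0, 0, 0]
    - [0, 0, 0.06]
    - [0, 0, 0.12]
    - [0, 0, 0.2]
    - [0, 0, 0.3]
    - [0, 0, 0.35]
    - [0, 0, 0.35]
  dr:
    - [0, 0, 0]
    - [0, 0, 0]
    - [0, 0, 0]
    - [0, 0, 0]
    - [0, 0, 0]
    - [0, 0, 0]
    - [0, 0, 0]
    - [0, 0, 0]
  jaw: [0.2, 0.2, 0.2, 0.2, 0.2, 0.2, 0.2, 0.2]

```text
time: 5.52
tool_pos: [0.589, -0.0955, 0.1635]
tool_rot: [3.137, -0.009, 0.193]
contact_force: [0.3, 1.3, 0.9]
opening: 0.0185
grip_force: 0.0
```

```bash
python3 - <<'E'
from h import *
s,im=snap('side'); print(s['opening'],s['grip_force'],s['tool_pos'],s['contact_force'])
s,w=snap('wrist')
cv2.imwrite('pics/s4.png',np.hstack([cv2.resize(im[80:300,180:420],(400,367)),cv2.resize(w,(400,367))])[:,:,::-1])
E
```

```text
0.018507410405527464 0.0 [ 0.58898844 -0.09552292  0.16347033] [0.33200329 1.27665596 0.92796063]
```

View pics/s4.png

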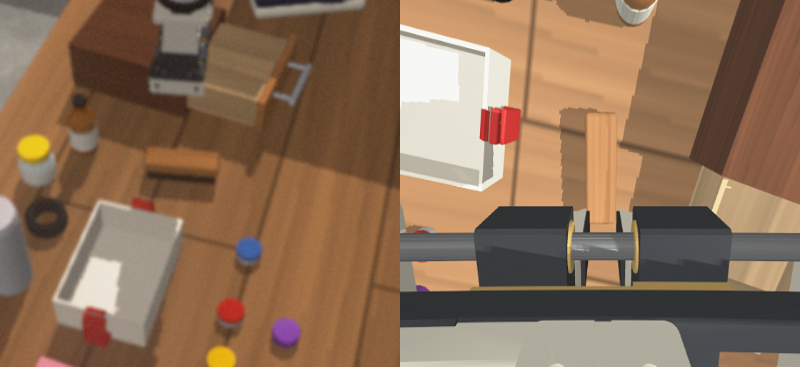

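```bash
python3 - <<'E'
from h import *
T=np.array([.5864,-.0948,.0103]); Rt=R.from_euler('xyz',[3.141,-.001,.193]).as_matrix()
def q(p): return ((proj('side',[T+Rt@np.array(p)])[0]-[180,80])*2.5).round(0)
for p in [(0,0,0),(0,.02,0),(0,-.02,0),(0,.05,0),(0,-.05,0),(.0375,.095,-.066),(-.0375,.095,-.066),(.0375,-.095,-.066),(-.0375,-.095,-.066),(.095,.0375,-.066),(-.095,-.0375,-.066)]: print(p,q(p))
print('brush', ((proj('side',[[.6477,-.0834,.04],[.5287,-.1066,.04],[.6477,-.0834,0]])-[180,80])*2.5).round())
print(telemetry.observe()['qpos'])
E
```

```text
(0, 0, 0) [273. 252.]
(0, 0.02, 0) [275. 239.]
(0, -0.02, 0) [271. 266.]
(0, 0.05, 0) [277. 219.]
(0, -0.05, 0) [269. 286.]
(0.0375, 0.095, -0.066) [249. 149.]
(-0.0375, 0.095, -0.066) [315. 153.]
(0.0375, -0.095, -0.066) [229. 276.]
(-0.0375, -0.095, -0.066) [301. 282.]
(0.095, 0.0375, -0.066) [192. 181.]
(-0.095, -0.0375, -0.066) [359. 245.]
brush [[218. 230.]
 [326. 238.]
 [219. 253.]]
[-2.89244279e-01  4.93897728e-01  1.37985891e+00 -1.11787525e-04
  1.26628947e+00  1.08874379e+00]
```

```bash
python3 - <<'E'
import cv2
im=cv2.imread('pics/w2.png'); print(im.shape)
import glob; print(glob.glob('pics/*'))
a=cv2.imread('pics/s3.png'); cv2.imwrite('pics/s3b.png',cv2.resize(a[120:300,180:360],(720,720))[:600])
E
```

```text
(420, 560, 3)
['pics/s3.png', 'pics/w2.png', 'pics/s4.png', 'pics/side0.png', 'pics/wrist0.png', 'pics/kitzoom.png', 'pics/t2.png', 'pics/tubzoom.png', 'pics/top0.png', 'pics/w1.png']
```

View pics/s3b.png

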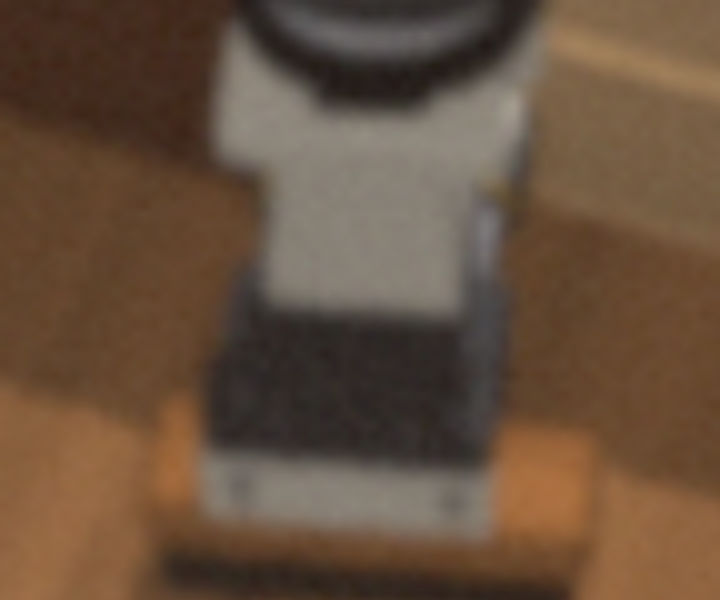

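The side view shows the whole gripper about 45 mm higher than "TCP at the fingertips" predicts. The gap between the tips in the wrist view says the same: the visible tips end about 38 mm short of the reported TCP. So the fingers passed above the brush. I grip with the reading near −0.02 and watch the opening and force.

Request:
apply_moves:
  delta_pos:
    - [-0.003, 0.001, -0.1]
    - [-0.003, 0.001, -0.2]
    - [-0.003, 0.001, -0.3]
    - [-0.003, 0.001, -0.36]
    - [-0.003, 0.001, -0.38]
    - [-0.003, 0.001, -0.4]
    - [-0.003, 0.001, -0.41]
    - [-0.003, 0.001, -0.41]
  dr:
    - [0, 0, 0]
    - [0, 0, 0]
    - [0, 0, 0]
    - [0, 0, 0]
    - [0, 0, 0]
    - [0, 0, 0]
    - [0, 0, 0]
    - [0, 0, 0]
  jaw: [0.75, 0.75, 0.75, 0.75, 0.75, 0.75, 0.75, 0.75]

```text
time: 6.28
tool_pos: [0.5842, -0.0941, -0.0073]
tool_rot: [-3.141, 0.002, 0.193]
contact_force: [-0.2, -0.0, -0.4]
opening: 0.0658
grip_force: 0.0
```

No contact at −7 mm, so the offset is confirmed. I continue slowly.

Request:
apply_moves:
  delta_pos:
    - [0.003, -0.002, -0.01]
    - [0.006, -0.002, -0.02]
    - [0.006, -0.002, -0.03]
    - [0.006, -0.002, -0.03]
    - [0.006, -0.002, -0.03]
    - [0.006, -0.002, -0.03]
  dr:
    - [0, 0, 0]
    - [0, 0, 0]
    - [0, 0, 0]
    - [0, 0, 0]
    - [0, 0, 0]
    - [0, 0, 0]
  jaw: [0.75, 0.75, 0.75, 0.75, 0.75, 0.75]

```text
time: 6.78
tool_pos: [0.5874, -0.0952, -0.0181]
tool_rot: [3.141, -0.0, 0.193]
contact_force: [0.7, -0.2, 0.1]
opening: 0.069
grip_force: 0.0
```

Request:
apply_moves:
  delta_pos:
    - [0, 0, 0]
    - [0, 0, 0]
    - [0, 0, 0]
    - [0, 0, 0]
    - [0, 0, 0]
    - [0, 0, 0]
    - [0, 0, 0]
  dr:
    - [0, 0, 0]
    - [0, 0, 0]
    - [0, 0, 0]
    - [0, 0, 0]
    - [0, 0, 0]
    - [0, 0, 0]
    - [0, 0, 0]
  jaw: [0.3, 0.3, 0.3, 0.3, 0.3, 0.3, 0.3]
  force: 30

```text
time: 7.37
tool_pos: [0.5872, -0.095, -0.0183]
tool_rot: [-3.141, 0.0, 0.193]
contact_force: [-1.0, 1.1, 1.4]
opening: 0.0422
grip_force: 30.0
```

Gripped at 42 mm and 30 N. I lift, carry and turn it toward the drawer.

Request:
apply_moves:
  delta_pos:
    - [0, 0, 0.08]
    - [0, 0, 0.17]
    - [0, 0, 0.26]
    - [0, 0, 0.35]
    - [-0.04, -0.09, 0.37]
    - [-0.07, -0.18, 0.37]
    - [-0.1, -0.27, 0.37]
    - [-0.12, -0.36, 0.37]
  dr:
    - [0, 0, 0]
    - [0, 0, 0]
    - [0, 0, 0.2]
    - [0, 0, 0.4]
    - [0, 0, 0.6]
    - [0, 0, 0.8]
    - [0, 0, 1]
    - [0, 0, 1]
  jaw: [0.3, 0.3, 0.3, 0.3, 0.3, 0.3, 0.3, 0.3]

```text
time: 8.03
tool_pos: [0.538, -0.2403, 0.1299]
tool_rot: [3.142, 0.0, 0.699]
contact_force: [0.1, -0.6, -1.5]
opening: 0.042
grip_force: 30.0
```

Request:
apply_moves:
  delta_pos:
    - [0, -0.07, 0]
    - [0, -0.14, 0]
    - [0, -0.18, 0]
    - [0, -0.18, 0]
    - [0, -0.18, 0]
    - [0, -0.18, 0]
    - [0, -0.18, 0]
    - [0, -0.18, 0]
  dr:
    - [0, 0, 0.2]
    - [0, 0, 0.4]
    - [0, 0, 0.6]
    - [0, 0, 0.8]
    - [0, 0, 1]
    - [0, 0, 1]
    - [0, 0, 1]
    - [0, 0, 1]
  jaw: [0.3, 0.3, 0.3, 0.3, 0.3, 0.3, 0.3, 0.3]

```text
time: 8.7
tool_pos: [0.5392, -0.3109, 0.1295]
tool_rot: [-3.141, -0.0, 1.19]
contact_force: [-1.5, 0.5, -1.1]
opening: 0.0414
grip_force: 30.0
```

```bash
python3 - <<'E'
from h import *
s,t=snap('top','t5.png'); s,w=snap('wrist'); print(s['tool_pos'],s['tool_rot'],s['opening'],s['grip_force'])
cv2.imwrite('pics/c5.png',np.hstack([cv2.resize(t[120:300,340:480],(400,514)),cv2.resize(w,(400,300),) if 0 else cv2.copyMakeBorder(cv2.resize(w,(400,300)),0,214,0,0,0)])[:,:,::-1])
E
```

```text
[ 0.53930323 -0.31083709  0.12958145] [-3.14151712e+00 -2.56055975e-06  1.19092879e+00] 0.041372384005679226 29.989455342292786
```

View pics/c5.png

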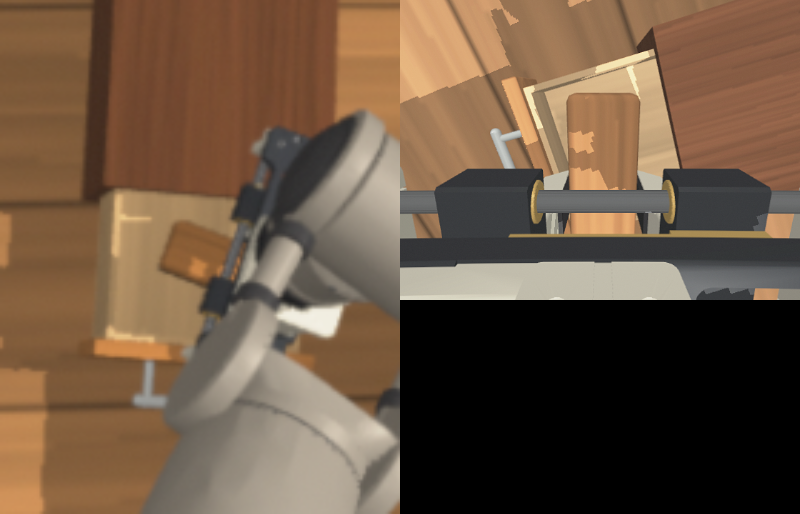

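The brush is over the drawer, held firmly at about 68°. I finish the turn and lower it.

Request:
apply_moves:
  delta_pos:
    - [0, 0, 0]
    - [0, 0, 0]
    - [0, 0, -0.02]
    - [0, 0, -0.08]
    - [0, 0, -0.14]
    - [0, 0, -0.2]
    - [0, 0, -0.26]
    - [0, 0, -0.29]
  dr:
    - [0, 0, 0.2]
    - [0, 0, 0.4]
    - [0, 0, 0.56]
    - [0, 0, 0.56]
    - [0, 0, 0.56]
    - [0, 0, 0.56]
    - [0, 0, 0.56]
    - [0, 0, 0.56]
  jaw: [0.3, 0.3, 0.3, 0.3, 0.3, 0.3, 0.3, 0.3]

```text
time: 9.47
tool_pos: [0.538, -0.3099, 0.0107]
tool_rot: [-3.138, -0.002, 1.472]
contact_force: [0.4, -0.2, -1.1]
opening: 0.0421
grip_force: 30.0
```

Request:
apply_moves:
  delta_pos:
    - [0, 0, -0.01]
    - [0, 0, -0.018]
    - [0, 0, -0.018]
    - [0, 0, -0.018]
  dr:
    - [0, 0, 0]
    - [0, 0, 0]
    - [0, 0, 0]
    - [0, 0, 0]
  jaw: [0.3, 0.3, 0.3, 0.3]

```text
time: 9.8
tool_pos: [0.5401, -0.3117, 0.0078]
tool_rot: [3.139, 0.001, 1.473]
contact_force: [-0.4, 0.6, -0.7]
opening: 0.0419
grip_force: 30.0
```

Request:
apply_moves:
  delta_pos:
    - [0, 0, -0.008]
    - [0, 0, -0.008]
    - [0, 0, -0.008]
    - [0, 0, -0.008]
    - [0, 0, 0.08]
    - [0, 0, 0.18]
    - [0, 0, 0.28]
    - [0, 0, 0.34]
  dr:
    - [0, 0, 0]
    - [0, 0, 0]
    - [0, 0, 0]
    - [0, 0, 0]
    - [0, 0, 0]
    - [0, 0, 0]
    - [0, 0, 0]
    - [0, 0, 0]
  jaw: [0.3, 0.6, 0.6, 0.6, 0.6, 0.6, 0.6, 0.6]

```text
time: 10.47
tool_pos: [0.5406, -0.3121, 0.1475]
tool_rot: [3.136, 0.003, 1.473]
contact_force: [0.7, -0.3, 0.3]
opening: 0.0551
grip_force: 0.0
```

```bash
python3 - <<'E'
from h import *
s,w=snap('wrist','w6.png'); print(s['tool_pos'],s['tool_rot'],s['opening'],s['grip_force'])
P=[[.5400,-.3120,.062]]; print(proj('wrist',P,s))
E
```

```text
[ 0.54059592 -0.31210361  0.14745585] [3.13627255 0.00318675 1.47277786] 0.05509700331696182 0.0
[[282.46908219 201.83470096]]
```

View pics/w6.png

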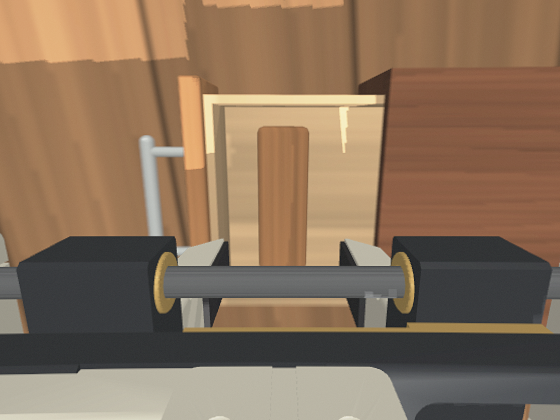

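The brush lies flat in the drawer at (258–309, 127–265), clear of the walls. Now I turn, shut the fingers and go in front of the handle.

Request:
apply_moves:
  delta_pos:
    - [-0.1, 0, 0]
    - [-0.2, 0.01, 0]
    - [-0.3, 0.02, 0]
    - [-0.39, 0.04, 0]
    - [-0.39, 0.04, 0]
  dr:
    - [0, 0, -0.25]
    - [0, 0, -0.5]
    - [0, 0, -0.75]
    - [0, 0, -1]
    - [0, 0, -1]
  jaw: [0, 0, 0, 0, 0]

```text
time: 10.93
tool_pos: [0.377, -0.2921, 0.1417]
tool_rot: [-3.135, -0.0, 0.965]
contact_force: [0.2, -0.2, -0.8]
opening: 0.026
grip_force: 0.0
```

Request:
apply_moves:
  delta_pos:
    - [0, 0, 0]
    - [0, 0, 0]
    - [0, 0, 0]
    - [0, 0, 0]
    - [0, 0, 0]
  dr:
    - [0, 0, -0.25]
    - [0, 0, -0.5]
    - [0, 0, -0.75]
    - [0, 0, -1]
    - [0, 0, -1]
  jaw: [0, 0, 0, 0, 0]

```text
time: 11.35
tool_pos: [0.3836, -0.2953, 0.1426]
tool_rot: [3.141, -0.0, 0.469]
contact_force: [-0.3, -1.3, -0.6]
opening: 0.0005
grip_force: 0.0
```

Request:
apply_moves:
  delta_pos:
    - [0, 0, 0]
    - [0, 0, -0.1]
    - [0, 0, -0.2]
    - [0, 0, -0.3]
    - [0, 0, -0.34]
    - [0, 0, -0.34]
    - [0, 0, -0.34]
  dr:
    - [0, 0, -0.25]
    - [0, 0, -0.5]
    - [0, 0, -0.75]
    - [0, 0, -1]
    - [0, 0, -1]
    - [0, 0, -1]
    - [0, 0, -1]
  jaw: [0, 0, 0, 0, 0, 0, 0]

```text
time: 11.93
tool_pos: [0.3832, -0.295, 0.0062]
tool_rot: [-3.141, 0.001, -0.024]
contact_force: [-0.2, -0.5, 0.6]
opening: 0.0004
grip_force: 0.0
```

Request:
apply_moves:
  delta_pos:
    - [0.04, -0.004, 0]
    - [0.08, -0.008, 0]
    - [0.12, -0.012, 0]
    - [0.16, -0.016, 0]
    - [0.2, -0.02, 0]
    - [0.24, -0.024, 0]
    - [0.28, -0.028, 0]
    - [0.32, -0.032, 0]
  dr:
    - [0, 0, 0]
    - [0, 0, 0]
    - [0, 0, 0]
    - [0, 0, 0]
    - [0, 0, 0]
    - [0, 0, 0]
    - [0, 0, 0]
    - [0, 0, 0]
  jaw: [0, 0, 0, 0, 0, 0, 0, 0]

```text
time: 12.6
tool_pos: [0.5127, -0.3088, 0.0089]
tool_rot: [3.139, -0.002, -0.024]
contact_force: [-1.1, -1.2, -1.4]
opening: 0.0003
grip_force: 0.9
```

Request:
apply_moves:
  delta_pos:
    - [0.015, -0.0015, 0]
    - [0.03, -0.003, 0]
    - [0.03, -0.003, 0]
  dr:
    - [0, 0, 0]
    - [0, 0, 0]
    - [0, 0, 0]
  jaw: [0, 0, 0]

```text
time: 12.85
tool_pos: [0.5245, -0.3096, 0.0078]
tool_rot: [3.14, -0.002, -0.026]
contact_force: [-0.4, -0.4, 0.2]
opening: 0.0001
grip_force: 0.0
```

Request:
apply_moves:
  delta_pos:
    - [0.015, -0.0015, 0]
    - [0.03, -0.003, 0]
    - [0.03, -0.003, 0]
  dr:
    - [0, 0, 0]
    - [0, 0, 0]
    - [0, 0, 0]
  jaw: [0, 0, 0]

```text
time: 13.1
tool_pos: [0.5352, -0.3104, 0.0067]
tool_rot: [-3.141, 0.001, -0.027]
contact_force: [-0.8, 0.8, 1.7]
opening: 0.0005
grip_force: 0.6
```

```bash
python3 - <<'E'
from h import *
s,t=snap('side'); print(s['tool_pos'],s['contact_force'])
cv2.imwrite('pics/s7.png',cv2.resize(t[50:200,200:400],(800,600))[:,:,::-1])
E
```

```text
[ 0.53521099 -0.31041517  0.006715  ] [-0.842219    0.82657194  1.72378214]
```

View pics/s7.png

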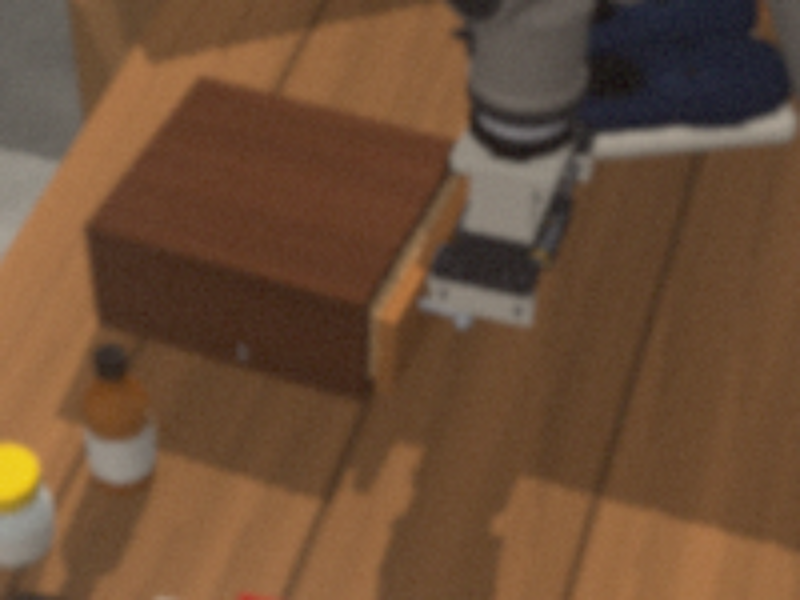

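The drawer panel at (375–400, 310) stands about 12–15 mm off the unit. I continue through the detent.

Request:
apply_moves:
  delta_pos:
    - [0.01, -0.001, 0]
    - [0.02, -0.002, 0]
    - [0.02, -0.002, 0]
  dr:
    - [0, 0, 0]
    - [0, 0, 0]
    - [0, 0, 0]
  jaw: [0, 0, 0]

```text
time: 13.4
tool_pos: [0.5435, -0.3112, 0.0064]
tool_rot: [-3.142, 0.0, -0.027]
contact_force: [-2.2, -0.0, 0.9]
opening: 0.0006
grip_force: 0.8
```

Request:
apply_moves:
  delta_pos:
    - [0.007, -0.001, 0]
    - [0.013, -0.001, 0]
    - [0.013, -0.001, 0]
  dr:
    - [0, 0, 0]
    - [0, 0, 0]
    - [0, 0, 0]
  jaw: [0, 0, 0]

```text
time: 13.65
tool_pos: [0.5436, -0.3111, 0.0064]
tool_rot: [-3.139, 0.01, -0.027]
contact_force: [-19.9, 1.2, 12.7]
opening: 0.0004
grip_force: 10.2
```

Request:
apply_moves:
  delta_pos:
    - [0.007, -0.001, 0]
    - [0.01, -0.001, 0]
    - [0.01, -0.001, 0]
  dr:
    - [0, 0, 0]
    - [0, 0, 0]
    - [0, 0, 0]
  jaw: [0, 0, 0]

```text
time: 13.9
tool_pos: [0.5435, -0.3109, 0.0064]
tool_rot: [-3.137, 0.018, -0.028]
contact_force: [-34.8, 2.3, 20.5]
opening: 0.0004
grip_force: 17.6
```

A hard stop: the force jumped at 0.5435. I back off and check the drawer numerically from both fixed views.

Request:
apply_moves:
  delta_pos:
    - [-0.03, 0.003, 0]
    - [-0.07, 0.007, 0]
    - [-0.14, 0.014, 0]
    - [-0.2, 0.02, 0.05]
    - [-0.25, 0.08, 0.13]
    - [-0.25, 0.16, 0.2]
    - [-0.25, 0.24, 0.25]
    - [-0.25, 0.32, 0.25]
  dr:
    - [0, -0.03, 0]
    - [0, -0.03, 0]
    - [0, -0.03, 0]
    - [0, -0.03, 0.05]
    - [0, -0.03, 0.05]
    - [0, -0.03, 0.05]
    - [0, -0.03, 0.05]
    - [0, -0.03, 0.05]
  jaw: [0.3, 0.65, 0.65, 0.65, 0.65, 0.65, 0.65, 0.65]

```text
time: 14.57
tool_pos: [0.455, -0.1844, 0.111]
tool_rot: [3.137, -0.024, -0.004]
contact_force: [0.3, -0.2, 0.1]
opening: 0.0491
grip_force: 0.0
```

```bash
python3 - <<'E'
from h import *
s,t=snap('side','s8.png'); print(s['tool_pos'],s['tool_rot'],s['contact_force'])
s,t2=snap('top','t8.png')
# handle bar: grey low-sat pixels
for n,im,roi in(('top',t2,(375,180,450,275)),('side',t,(290,80,380,160))):
    for c in blobs(im,(85,0,110),(130,90,230),15,roi)[:4]:
        P=onz(n,cv2.boxPoints(cv2.minAreaRect(c)),0.062); print(n,cv2.contourArea(c),cen(c).round(0),P.round(3)[:,:2].tolist())
# orange panel top
for n,im,roi in(('top',t2,(365,170,460,260)),('top0',cv2.imread('pics/top0.png')[:,:,::-1].copy(),(365,200,460,260))):
    for c in blobs(im,(5,150,150),(16,255,255),30,roi)[:3]:
        P=onz('top',cv2.boxPoints(cv2.minAreaRect(c)),0.087); print(n,cv2.contourArea(c),P.round(3)[:,:2].tolist())
# tins
for nm,lo,hi in(('blue',(100,80,60),(125,255,255)),('red',(0,190,60),(6,255,255)),('yellow',(20,170,100),(32,255,255))):
  for n,im,roi in(('top',t2,(150,215,320,330)),('side',t,(270,190,380,345))):
    for c in blobs(im,lo,hi,60,roi): print(n,nm,cv2.contourArea(c),onz(n,cen(c),0.017)[0].round(4))
E
```

```text
[ 0.45497033 -0.18440588  0.11100331] [ 3.13727928 -0.02360951 -0.00366059] [ 0.25181219 -0.20436509  0.06957107]
top 279.5 [[0.606, -0.222], [0.619, -0.224], [0.603, -0.413], [0.59, -0.411]]
top0 242.0 [[0.478, -0.21], [0.491, -0.211], [0.475, -0.399], [0.461, -0.397]]
top blue 162.5 [0.4395 0.0351 0.017 ]
side blue 120.0 [0.439  0.0388 0.017 ]
top red 161.0 [0.4389 0.1515 0.017 ]
top yellow 179.0 [0.3867 0.2105 0.017 ]
side yellow 165.0 [0.3868 0.2132 0.017 ]
```

The panel moved back 128 mm and its inner edge is now at the unit's front, so the drawer is home. The yellow tin has been knocked to (0.387, 0.212). Now the blue tin, with a turn to yaw of about 90°.

Request:
apply_moves:
  delta_pos:
    - [-0.01, 0.1, 0]
    - [-0.02, 0.2, 0]
    - [-0.03, 0.3, 0]
    - [-0.04, 0.4, 0]
    - [-0.04, 0.5, 0]
    - [-0.04, 0.553, -0.05]
    - [-0.04, 0.553, -0.1]
    - [-0.04, 0.553, -0.1]
  dr:
    - [0, 0.048, 0.15]
    - [0, 0.048, 0.3]
    - [0, 0.048, 0.45]
    - [0, 0.048, 0.6]
    - [0, 0.048, 0.75]
    - [0, 0.048, 0.9]
    - [0, 0.048, 1]
    - [0, 0.048, 1]
  jaw: [0.65, 0.65, 0.65, 0.65, 0.65, 0.65, 0.65, 0.65]

```text
time: 15.33
tool_pos: [0.4347, 0.0384, 0.0637]
tool_rot: [-3.133, 0.012, 0.502]
contact_force: [-1.0, -0.9, -0.4]
opening: 0.0597
grip_force: 0.0
```

Request:
apply_moves:
  delta_pos:
    - [0, 0, 0]
    - [0, 0, 0]
    - [0, 0, 0]
    - [0, 0, 0]
    - [0, 0, 0]
  dr:
    - [0, 0, 0.25]
    - [0, 0, 0.5]
    - [0, 0, 0.75]
    - [0, 0, 1]
    - [0, 0, 1]
  jaw: [0.65, 0.65, 0.65, 0.65, 0.65]

```text
time: 15.75
tool_pos: [0.4373, 0.0363, 0.067]
tool_rot: [-3.137, 0.008, 0.999]
contact_force: [-0.1, 0.1, 0.5]
opening: 0.0598
grip_force: 0.0
```

Request:
apply_moves:
  delta_pos:
    - [0, 0, 0]
    - [0, 0, 0]
    - [0, 0, 0]
    - [0, 0, 0]
    - [0, 0, 0]
  dr:
    - [0, 0, 0.25]
    - [0, 0, 0.5]
    - [0, 0, 0.75]
    - [0, 0, 1]
    - [0, 0, 1]
  jaw: [0.65, 0.65, 0.65, 0.65, 0.65]

```text
time: 16.17
tool_pos: [0.4371, 0.0365, 0.0669]
tool_rot: [-3.136, 0.008, 1.496]
contact_force: [0.6, -0.0, 0.4]
opening: 0.0593
grip_force: 0.0
```

```bash
python3 - <<'E'
from h import *
s,w=snap('wrist'); print(s['tool_pos'],s['tool_rot'])
s2,t=snap('top')
for c in blobs(w,(100,80,60),(125,255,255),150): print('w',cv2.contourArea(c),cen(c),onz('wrist',cen(c),.017,s)[0])
for nm,lo,hi in(('purple',(130,100,60),(150,255,255)),('yellow',(20,170,100),(32,255,255)),('blue',(100,80,60),(125,255,255)),('red',(0,190,60),(6,255,255))):
    for c in blobs(t,lo,hi,60,(150,215,320,330)): print(nm,cv2.contourArea(c),onz('top',cen(c),0.017)[0].round(4))
E
```

```text
[0.4370584  0.03653296 0.06685513] [-3.13639055  0.0080806   1.49637715]
w 2176.5 [286.81514664 212.28838349] [0.43905982 0.03651433 0.017     ]
purple 162.5 [0.3467 0.2456 0.017 ]
purple 160.5 [0.3545 0.1606 0.017 ]
yellow 178.0 [0.3866 0.2103 0.017 ]
red 129.0 [0.4392 0.155  0.017 ]
```

The wrist view puts the blue tin at (0.439, 0.0365), which agrees. I descend.

Request:
apply_moves:
  delta_pos:
    - [0.005, 0, -0.08]
    - [0.005, 0, -0.16]
    - [0.005, 0, -0.22]
    - [0.005, 0, -0.24]
    - [0.005, 0, -0.24]
  dr:
    - [-0.01, -0.016, 0]
    - [-0.01, -0.016, 0]
    - [-0.01, -0.016, 0]
    - [-0.01, -0.016, 0]
    - [-0.01, -0.016, 0]
  jaw: [0.65, 0.65, 0.65, 0.65, 0.65]

```text
time: 16.68
tool_pos: [0.4372, 0.0371, -0.0309]
tool_rot: [-3.14, 0.012, 1.494]
contact_force: [-0.3, 0.4, 0.1]
opening: 0.0597
grip_force: 0.0
```

Request:
apply_moves:
  delta_pos:
    - [0, 0, -0.01]
    - [0, 0, -0.01]
  dr:
    - [0, 0, 0]
    - [0, 0, 0]
  jaw: [0.65, 0.65]

```text
time: 16.85
tool_pos: [0.4394, 0.0371, -0.0329]
tool_rot: [3.138, 0.012, 1.496]
contact_force: [-0.1, -0.4, 0.0]
opening: 0.0598
grip_force: 0.0
```

Request:
apply_moves:
  delta_pos:
    - [0, 0, -0.008]
    - [0, 0, -0.008]
  dr:
    - [0, 0, 0]
    - [0, 0, 0]
  jaw: [0.65, 0.65]

```text
time: 17.02
tool_pos: [0.4399, 0.0371, -0.0345]
tool_rot: [3.136, 0.013, 1.497]
contact_force: [-2.1, 0.4, 17.0]
opening: 0.0597
grip_force: 8.4
```

The tips touch the bench at a reading of −0.0345, which calibrates the real finger length. I ease off, level and grip.

Request:
apply_moves:
  delta_pos:
    - [0, 0, 0.014]
    - [0, 0, 0.014]
    - [0, 0, 0.014]
    - [0, 0, 0.014]
    - [0, 0, 0.014]
    - [0, 0, 0.014]
    - [0, 0, 0.014]
  dr:
    - [0.024, 0.011, 0]
    - [0.024, 0.011, 0]
    - [0.024, 0.011, 0]
    - [0.024, 0.011, 0]
    - [0.024, 0.011, 0]
    - [0.024, 0.011, 0]
    - [0.024, 0.011, 0]
  jaw: [0.65, 0.3, 0.3, 0.3, 0.3, 0.3, 0.3]
  force: 25

```text
time: 17.6
tool_pos: [0.4385, 0.0373, -0.0311]
tool_rot: [-3.138, 0.001, 1.498]
contact_force: [-0.5, -0.7, 4.1]
opening: 0.0395
grip_force: 25.0
```

Request:
apply_moves:
  delta_pos:
    - [0, 0, 0.08]
    - [0, 0, 0.16]
    - [0, 0, 0.23]
    - [0.09, 0.03, 0.25]
    - [0.18, 0.06, 0.25]
    - [0.27, 0.09, 0.25]
    - [0.36, 0.12, 0.25]
    - [0.43, 0.145, 0.25]
  dr:
    - [0, 0, 0.05]
    - [0, 0, 0.1]
    - [0, 0, 0.15]
    - [0, 0, 0.15]
    - [0, 0, 0.15]
    - [0, 0, 0.15]
    - [0, 0, 0.15]
    - [0, 0, 0.15]
  jaw: [0.3, 0.3, 0.3, 0.3, 0.3, 0.3, 0.3, 0.3]

```text
time: 18.27
tool_pos: [0.6125, 0.0962, 0.0684]
tool_rot: [-3.138, 0.001, 1.573]
contact_force: [-0.1, -0.3, -0.1]
opening: 0.0393
grip_force: 25.0
```

Request:
apply_moves:
  delta_pos:
    - [0, 0, -0.08]
    - [0, 0, -0.16]
    - [0, 0, -0.21]
    - [0, 0, -0.23]
    - [0, 0, -0.23]
    - [0, 0, -0.23]
    - [0, 0, -0.23]
  dr:
    - [0, 0, 0]
    - [0, 0, 0]
    - [0, 0, 0]
    - [0, 0, 0]
    - [0, 0, 0]
    - [0, 0, 0]
    - [0, 0, 0]
  jaw: [0.3, 0.3, 0.3, 0.3, 0.3, 0.3, 0.3]

```text
time: 18.85
tool_pos: [0.6113, 0.0952, -0.0222]
tool_rot: [-3.14, 0.001, 1.573]
contact_force: [0.4, -0.3, -1.2]
opening: 0.0394
grip_force: 25.0
```

Release, rise, then go to red at (0.439, 0.152).

Request:
apply_moves:
  delta_pos:
    - [0, 0, -0.006]
    - [0, 0, -0.006]
    - [0, 0, -0.006]
    - [0, 0, -0.006]
    - [0, 0, 0.08]
    - [0, 0, 0.16]
    - [0, 0, 0.23]
    - [-0.08, 0.03, 0.24]
  dr:
    - [0, 0, 0]
    - [0, 0, 0]
    - [0, 0, 0]
    - [0, 0, 0]
    - [0, 0, 0]
    - [0, 0, 0]
    - [0, 0, 0]
    - [0, 0, 0]
  jaw: [0.3, 0.65, 0.65, 0.65, 0.65, 0.65, 0.65, 0.65]

```text
time: 19.52
tool_pos: [0.5868, 0.1057, 0.0791]
tool_rot: [3.129, 0.001, 1.57]
contact_force: [0.6, -0.6, 0.1]
opening: 0.0595
grip_force: 0.0
```

Request:
apply_moves:
  delta_pos:
    - [-0.09, 0.03, 0]
    - [-0.18, 0.06, 0]
    - [-0.27, 0.09, 0]
    - [-0.35, 0.112, 0]
    - [-0.35, 0.112, 0]
    - [-0.35, 0.112, 0]
  dr:
    - [0, 0, 0]
    - [0, 0, 0]
    - [0, 0, 0]
    - [0, 0, 0]
    - [0, 0, 0]
    - [0, 0, 0]
  jaw: [0.65, 0.65, 0.65, 0.65, 0.65, 0.65]

```text
time: 20.02
tool_pos: [0.4375, 0.1526, 0.0735]
tool_rot: [-3.138, 0.001, 1.574]
contact_force: [0.8, -0.3, 0.5]
opening: 0.0594
grip_force: 0.0
```

```bash
cat > see.py <<'E'
from h import *
def tins():
    s,w=snap('wrist'); print(s['tool_pos'].round(4),s['tool_rot'].round(3),s['opening'])
    s2,t=snap('top'); s3,d=snap('side')
    for nm,lo,hi in(('red',(0,190,60),(6,255,255)),('yellow',(20,170,100),(32,255,255)),('blue',(100,80,60),(125,255,255)),('purple',(130,100,60),(150,255,255))):
        for n,im,a in(('wrist',w,400),('top',t,50),('side',d,50)):
            for c in blobs(im,lo,hi,a):
                p=onz(n,cen(c),.017,s)[0]
                if .3<p[0]<.72 and .0<p[1]<.32: print(nm,n,cv2.contourArea(c),p[:2].round(4))
E
python3 -c "
from see import *
tins()"
```

```text
[0.4375 0.1526 0.0735] [-3.138e+00  1.000e-03  1.574e+00] 0.05941584034063078
red top 99.0 [0.6161 0.0375]
red top 82.0 [0.6157 0.2562]
red side 143.0 [0.4379 0.1526]
yellow side 186.0 [0.3859 0.2122]
blue top 154.5 [0.6123 0.094 ]
blue side 115.0 [0.6119 0.0951]
purple wrist 3027.0 [0.3479 0.2464]
purple wrist 2314.0 [0.3554 0.1625]
purple top 141.5 [0.3461 0.2435]
purple side 210.0 [0.346  0.2507]
purple side 186.0 [0.3531 0.1659]
```

Request:
apply_moves:
  delta_pos:
    - [0.002, 0, -0.08]
    - [0.002, 0, -0.16]
    - [0.002, 0, -0.23]
    - [0.002, 0, -0.261]
    - [0.002, 0, -0.261]
    - [0.002, 0, -0.261]
    - [0.002, 0, -0.261]
    - [0.002, 0, -0.261]
  dr:
    - [0, 0, 0]
    - [0, 0, 0]
    - [0, 0, 0]
    - [0, 0, 0]
    - [0, 0, 0]
    - [0, 0, 0]
    - [0, 0, 0]
    - [0, 0, 0]
  jaw: [0.65, 0.65, 0.65, 0.65, 0.65, 0.3, 0.3, 0.3]

```text
time: 20.83
tool_pos: [0.4402, 0.1518, -0.0316]
tool_rot: [-3.138, 0.001, 1.572]
contact_force: [-0.2, -0.1, 1.6]
opening: 0.0443
grip_force: 0.0
```

Request:
apply_moves:
  delta_pos:
    - [0, 0, 0]
    - [0, 0, 0]
    - [0, 0, 0]
  dr:
    - [0, 0, 0]
    - [0, 0, 0]
    - [0, 0, 0]
  jaw: [0.3, 0.3, 0.3]

```text
time: 21.08
tool_pos: [0.4395, 0.152, -0.0314]
tool_rot: [-3.138, 0.001, 1.573]
contact_force: [0.9, -0.1, -0.8]
opening: 0.039
grip_force: 25.0
```

Request:
apply_moves:
  delta_pos:
    - [0, 0, 0.08]
    - [0, 0, 0.16]
    - [0, 0, 0.23]
    - [0.09, -0.01, 0.25]
    - [0.18, -0.02, 0.25]
    - [0.27, -0.022, 0.25]
    - [0.36, -0.022, 0.25]
    - [0.429, -0.022, 0.25]
  dr:
    - [0, 0, 0]
    - [0, 0, 0]
    - [0, 0, 0]
    - [0, 0, 0]
    - [0, 0, 0]
    - [0, 0, 0]
    - [0, 0, 0]
    - [0, 0, 0]
  jaw: [0.3, 0.3, 0.3, 0.3, 0.3, 0.3, 0.3, 0.3]

```text
time: 21.75
tool_pos: [0.6135, 0.143, 0.0688]
tool_rot: [-3.139, 0.001, 1.572]
contact_force: [0.5, 0.0, -0.9]
opening: 0.0392
grip_force: 25.0
```

Request:
apply_moves:
  delta_pos:
    - [0, 0, -0.08]
    - [0, 0, -0.16]
    - [0, 0, -0.21]
    - [0, 0, -0.232]
    - [0, 0, -0.232]
    - [0, 0, -0.232]
  dr:
    - [0, 0, 0]
    - [0, 0, 0]
    - [0, 0, 0]
    - [0, 0, 0]
    - [0, 0, 0]
    - [0, 0, 0]
  jaw: [0.3, 0.3, 0.3, 0.3, 0.3, 0.3]

```text
time: 22.25
tool_pos: [0.6112, 0.1433, -0.024]
tool_rot: [-3.138, 0.001, 1.573]
contact_force: [1.1, 0.2, -0.5]
opening: 0.039
grip_force: 25.0
```

Request:
apply_moves:
  delta_pos:
    - [0, 0, -0.006]
    - [0, 0, -0.006]
    - [0, 0, -0.006]
    - [0, 0, -0.006]
    - [0, 0, 0.08]
    - [0, 0, 0.16]
    - [0, 0, 0.23]
    - [-0.08, 0.03, 0.24]
  dr:
    - [0, 0, 0]
    - [0, 0, 0]
    - [0, 0, 0]
    - [0, 0, 0]
    - [0, 0, 0]
    - [0, 0, 0]
    - [0, 0, 0]
    - [0, 0, 0]
  jaw: [0.3, 0.65, 0.65, 0.65, 0.65, 0.65, 0.65, 0.65]

```text
time: 22.92
tool_pos: [0.5871, 0.154, 0.0781]
tool_rot: [3.129, -0.0, 1.57]
contact_force: [1.2, -0.3, 0.3]
opening: 0.0596
grip_force: 0.0
```

Yellow next, at yaw 98° so the fingers pass between the two purple tins.

Request:
apply_moves:
  delta_pos:
    - [-0.09, 0.03, 0]
    - [-0.18, 0.06, 0]
    - [-0.27, 0.09, 0]
    - [-0.36, 0.12, 0]
    - [-0.45, 0.14, 0]
    - [-0.495, 0.143, 0]
    - [-0.495, 0.143, 0]
    - [-0.495, 0.143, 0]
  dr:
    - [0, 0, 0.1]
    - [0, 0, 0.2]
    - [0, 0, 0.26]
    - [0, 0, 0.26]
    - [0, 0, 0.26]
    - [0, 0, 0.26]
    - [0, 0, 0.26]
    - [0, 0, 0.26]
  jaw: [0.62, 0.62, 0.62, 0.62, 0.62, 0.62, 0.62, 0.62]

```text
time: 23.58
tool_pos: [0.3809, 0.2129, 0.0724]
tool_rot: [-3.14, 0.001, 1.704]
contact_force: [1.0, 0.1, 0.6]
opening: 0.0568
grip_force: 0.0
```

```bash
python3 -c "
from see import *
tins()"
```

```text
[0.3809 0.2129 0.0724] [-3.140e+00  1.000e-03  1.704e+00] 0.05681167317930587
red top 129.0 [0.6126 0.143 ]
red top 99.0 [0.6161 0.0375]
red top 82.0 [0.6157 0.2562]
yellow side 182.5 [0.3857 0.2121]
blue top 155.5 [0.6122 0.0939]
blue side 116.0 [0.6115 0.0954]
purple wrist 2302.0 [0.3462 0.2471]
purple wrist 856.0 [0.3554 0.1747]
purple top 166.0 [0.3544 0.1611]
purple side 210.5 [0.3459 0.2507]
purple side 131.0 [0.3555 0.17  ]
```

Request:
apply_moves:
  delta_pos:
    - [0.013, -0.004, -0.08]
    - [0.013, -0.004, -0.16]
    - [0.013, -0.004, -0.23]
    - [0.013, -0.004, -0.258]
    - [0.013, -0.004, -0.258]
    - [0.013, -0.004, -0.258]
    - [0.013, -0.004, -0.258]
    - [0.013, -0.004, -0.258]
  dr:
    - [0, 0, 0]
    - [0, 0, 0]
    - [0, 0, 0]
    - [0, 0, 0]
    - [0, 0, 0]
    - [0, 0, 0]
    - [0, 0, 0]
    - [0, 0, 0]
  jaw: [0.62, 0.62, 0.62, 0.62, 0.62, 0.3, 0.3, 0.3]

```text
time: 24.4
tool_pos: [0.3869, 0.2108, -0.0316]
tool_rot: [-3.138, 0.001, 1.702]
contact_force: [-0.8, -0.1, -0.2]
opening: 0.0412
grip_force: 0.3
```

Request:
apply_moves:
  delta_pos:
    - [0, 0, 0]
    - [0, 0, 0]
    - [0, 0, 0]
  dr:
    - [0, 0, 0]
    - [0, 0, 0]
    - [0, 0, 0]
  jaw: [0.3, 0.3, 0.3]

```text
time: 24.65
tool_pos: [0.3863, 0.2109, -0.0314]
tool_rot: [-3.138, 0.001, 1.703]
contact_force: [0.1, -0.4, -0.7]
opening: 0.0396
grip_force: 25.0
```

Request:
apply_moves:
  delta_pos:
    - [0, 0, 0.08]
    - [0, 0, 0.16]
    - [0, 0, 0.23]
    - [0.09, -0.01, 0.25]
    - [0.18, -0.02, 0.25]
    - [0.27, -0.03, 0.25]
    - [0.36, -0.04, 0.25]
    - [0.45, -0.05, 0.25]
  dr:
    - [0, 0, 0]
    - [0, 0, 0]
    - [0, 0, -0.1]
    - [0, 0, -0.2]
    - [0, 0, -0.26]
    - [0, 0, -0.26]
    - [0, 0, -0.26]
    - [0, 0, -0.26]
  jaw: [0.3, 0.3, 0.3, 0.3, 0.3, 0.3, 0.3, 0.3]

```text
time: 25.32
tool_pos: [0.5676, 0.1906, 0.0687]
tool_rot: [-3.138, 0.001, 1.573]
contact_force: [-0.4, 0.4, -0.2]
opening: 0.0391
grip_force: 25.0
```

Request:
apply_moves:
  delta_pos:
    - [0.09, 0, 0]
    - [0.112, 0, 0]
    - [0.112, 0, -0.07]
    - [0.112, 0, -0.15]
    - [0.112, 0, -0.21]
    - [0.112, 0, -0.232]
    - [0.112, 0, -0.232]
    - [0.112, 0, -0.232]
  dr:
    - [0, 0, 0]
    - [0, 0, 0]
    - [0, 0, 0]
    - [0, 0, 0]
    - [0, 0, 0]
    - [0, 0, 0]
    - [0, 0, 0]
    - [0, 0, 0]
  jaw: [0.3, 0.3, 0.3, 0.3, 0.3, 0.3, 0.3, 0.3]

```text
time: 25.98
tool_pos: [0.6111, 0.191, -0.0241]
tool_rot: [-3.138, 0.001, 1.573]
contact_force: [0.0, -0.2, 0.7]
opening: 0.0392
grip_force: 25.0
```

Request:
apply_moves:
  delta_pos:
    - [0, 0, -0.006]
    - [0, 0, -0.006]
    - [0, 0, -0.006]
    - [0, 0, -0.006]
    - [0, 0, 0.08]
    - [0, 0, 0.17]
    - [0, 0, 0.26]
    - [0, 0, 0.34]
  dr:
    - [0, 0, 0]
    - [0, 0, 0]
    - [0, 0, 0]
    - [0, 0, 0]
    - [0, 0, 0]
    - [0, 0, 0]
    - [0, 0, 0]
    - [0, 0, 0.1]
  jaw: [0.3, 0.65, 0.65, 0.65, 0.65, 0.65, 0.65, 0.65]

```text
time: 26.65
tool_pos: [0.6112, 0.1909, 0.1144]
tool_rot: [-3.139, 0.001, 1.623]
contact_force: [-0.2, -0.2, 0.5]
opening: 0.0596
grip_force: 0.0
```

Request:
apply_moves:
  delta_pos:
    - [0, 0.1, 0]
    - [-0.02, 0.2, 0]
    - [-0.04, 0.3, 0]
    - [-0.06, 0.4, 0]
    - [-0.064, 0.472, 0]
    - [-0.064, 0.472, 0]
    - [-0.064, 0.472, 0]
  dr:
    - [0, 0, 0.25]
    - [0, 0, 0.5]
    - [0, 0, 0.75]
    - [0, 0, 1]
    - [0, 0, 1]
    - [0, 0, 1]
    - [0, 0, 1]
  jaw: [0.5, 0.5, 0.5, 0.5, 0.5, 0.5, 0.5]

```text
time: 27.23
tool_pos: [0.5845, 0.3813, 0.1116]
tool_rot: [-3.138, 0.001, 2.125]
contact_force: [-0.3, -0.8, -0.5]
opening: 0.0459
grip_force: 0.0
```

Request:
apply_moves:
  delta_pos:
    - [0, 0, 0]
    - [0, 0, 0]
    - [0, 0, 0]
    - [0, 0, 0]
    - [0, 0, 0]
  dr:
    - [0, 0, 0.25]
    - [0, 0, 0.5]
    - [0, 0, 0.75]
    - [0, 0, 1]
    - [0, 0, 1]
  jaw: [0.5, 0.5, 0.5, 0.5, 0.5]

```text
time: 27.65
tool_pos: [0.5859, 0.3778, 0.1119]
tool_rot: [-3.137, 0.001, 2.625]
contact_force: [-0.8, -1.2, -1.5]
opening: 0.0461
grip_force: 0.0
```

Request:
apply_moves:
  delta_pos:
    - [0, 0, 0]
    - [0, 0, 0]
    - [0, 0, 0]
    - [0, 0, 0]
    - [0, 0, 0]
  dr:
    - [0, 0, 0.25]
    - [0, 0, 0.5]
    - [0, 0, 0.75]
    - [0, 0, 0.89]
    - [0, 0, 0.89]
  jaw: [0.5, 0.5, 0.5, 0.5, 0.5]

```text
time: 28.07
tool_pos: [0.5858, 0.3783, 0.1119]
tool_rot: [-3.137, 0.001, 3.065]
contact_force: [-0.6, 0.2, 1.4]
opening: 0.0459
grip_force: 0.0
```

```bash
python3 - <<'E'
from see import *
tins()
s,w=snap('wrist','w9.png')
hsv=cv2.cvtColor(w,cv2.COLOR_RGB2HSV)
for c in blobs(w,(0,0,190),(179,40,255),600,(150,0,420,260))[:3]:
    r=cv2.minAreaRect(c); P=onz('wrist',cv2.boxPoints(r),.051,s); print('bar',cv2.contourArea(c),cen(c).round(),P[:,:2].round(4).tolist(),P.mean(0).round(4))
for c in blobs(w,(160,60,100),(179,255,255),5000)[:1]:
    P=onz('wrist',cv2.boxPoints(cv2.minAreaRect(c)),.021,s); print('plate',cv2.contourArea(c),P[:,:2].round(4).tolist())
im=cv2.imread('pics/top0.png')[:,:,::-1].copy()
for c in blobs(im,(0,0,190),(179,50,255),30,(115,175,160,240))[:3]:
    P=onz('top',cv2.boxPoints(cv2.minAreaRect(c)),.051); print('top bar',cv2.contourArea(c),P[:,:2].round(4).tolist(),P.mean(0).round(4))
E
```

```text
[0.5858 0.3783 0.1119] [-3.137e+00  1.000e-03  3.065e+00] 0.04592571562685219
red top 129.0 [0.6126 0.143 ]
red top 98.0 [0.6163 0.0375]
red top 82.0 [0.6157 0.2562]
yellow top 151.0 [0.6124 0.1913]
blue top 154.5 [0.6123 0.094 ]
purple top 167.5 [0.3466 0.246 ]
purple top 166.0 [0.3544 0.1611]
purple side 208.0 [0.3458 0.2506]
purple side 185.0 [0.3531 0.1658]
bar 1175.5 [286. 207.] [[0.6119, 0.3698], [0.5532, 0.3747], [0.5542, 0.3874], [0.6129, 0.3833]] [0.583  0.3788 0.051 ]
plate 27421.5 [[0.4843, 0.3198], [0.4948, 0.453], [0.6493, 0.4509], [0.6375, 0.2982]]
top bar 157.0 [[0.5559, 0.3877], [0.6148, 0.3838], [0.6129, 0.3636], [0.5542, 0.3677]] [0.5844 0.3757 0.051 ]
```

View pics/w9.png

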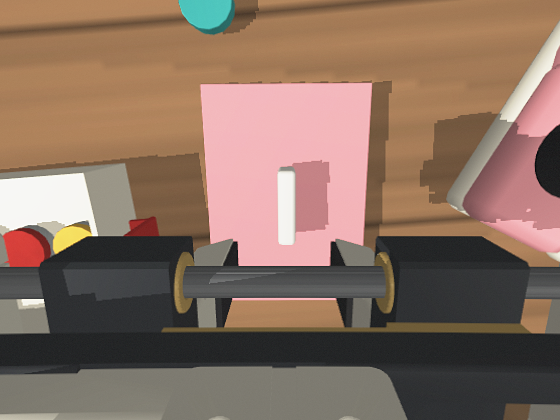

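All three tins lie in the tub. The bar is at (286,207), centred at (0.583, 0.379) and aligned with the fingers. I descend and grip it firmly.

Request:
apply_moves:
  delta_pos:
    - [-0.005, 0.002, -0.08]
    - [-0.005, 0.002, -0.16]
    - [-0.005, 0.002, -0.24]
    - [-0.005, 0.002, -0.29]
    - [-0.005, 0.002, -0.298]
    - [-0.005, 0.002, -0.298]
    - [-0.005, 0.002, -0.298]
    - [-0.005, 0.002, -0.298]
  dr:
    - [0, 0, 0]
    - [0, 0, 0]
    - [0, 0, 0]
    - [0, 0, 0]
    - [0, 0, 0]
    - [0, 0, 0]
    - [0, 0, 0]
    - [0, 0, 0]
  jaw: [0.5, 0.5, 0.5, 0.5, 0.5, 0.5, 0.05, 0.05]
  force: 50

```text
time: 28.93
tool_pos: [0.5847, 0.3812, -0.0052]
tool_rot: [-3.14, 0.004, 3.067]
contact_force: [0.9, -0.5, 0.2]
opening: 0.0368
grip_force: 0.0
```

Request:
apply_moves:
  delta_pos:
    - [0, 0, 0]
    - [0, 0, 0]
    - [0, 0, 0]
    - [0, 0, 0]
    - [0, 0, 0]
  dr:
    - [0, 0, 0]
    - [0, 0, 0]
    - [0, 0, 0]
    - [0, 0, 0]
    - [0, 0, 0]
  jaw: [0.05, 0.05, 0.05, 0.05, 0.05]

```text
time: 29.35
tool_pos: [0.5836, 0.3807, -0.0067]
tool_rot: [-3.138, 0.002, 3.068]
contact_force: [-0.9, -1.0, 3.2]
opening: 0.0137
grip_force: 50.0
```

```bash
python3 - <<'E'
from h import *
# flask side: circle bottom contour from top view px (approx bottom edge) & side
print('flask top disc', onz('top',[[207,118]],.16), 'side top', onz('side',[[178,209]],.16))
t,e=tri(rays('top',[[207,118]]),rays('side',[[178,209]])); print('tri',t,e)
print('tape',onz('top',[[257,136]],.024),'shoe edge',onz('top',[[85,205],[60,190]],.05),onz('side',[[205,395]],.05))
E
```

```text
flask top disc [[0.77725686 0.18039895 0.16      ]] side top [[0.77047074 0.18663511 0.16      ]]
tri [0.7775091  0.18085266 0.15086651] 0.004624757130366729
tape [[0.76456382 0.06764994 0.024     ]] shoe edge [[0.5910885  0.50865808 0.05      ]
 [0.631265   0.57643538 0.05      ]] [[0.57464856 0.5290717  0.05      ]]
```

Request:
apply_moves:
  delta_pos:
    - [0, 0, 0.02]
    - [0, 0, 0.06]
    - [0, 0, 0.12]
    - [0, 0, 0.19]
    - [0, 0, 0.26]
    - [0, -0.06, 0.3]
    - [0, -0.1, 0.3]
    - [0, -0.1, 0.3]
  dr:
    - [0, 0, 0]
    - [0, 0, 0]
    - [0, 0, 0]
    - [0, 0, 0]
    - [0, 0, 0]
    - [0, 0, 0]
    - [0, 0, 0]
    - [0, 0, 0]
  jaw: [0.05, 0.05, 0.05, 0.05, 0.05, 0.05, 0.05, 0.05]

```text
time: 30.02
tool_pos: [0.5842, 0.3379, 0.1144]
tool_rot: [-3.137, 0.003, 3.066]
contact_force: [0.1, 1.0, -1.1]
opening: 0.0141
grip_force: 50.0
```

Flask and shoe are clear of the turn. Rotate.

Request:
apply_moves:
  delta_pos:
    - [0, 0, 0]
    - [0, 0, 0]
    - [0, 0, 0]
    - [0, 0, 0]
    - [0, 0, 0]
    - [0, 0, 0]
  dr:
    - [0, 0, -0.2]
    - [0, 0, -0.4]
    - [0, 0, -0.6]
    - [0, 0, -0.8]
    - [0, 0, -1]
    - [0, 0, -1]
  jaw: [0.05, 0.05, 0.05, 0.05, 0.05, 0.05]

```text
time: 30.52
tool_pos: [0.5828, 0.3409, 0.1118]
tool_rot: [-3.137, -0.0, 2.564]
contact_force: [-0.7, -0.3, -1.2]
opening: 0.0139
grip_force: 50.0
```

Request:
apply_moves:
  delta_pos:
    - [0, 0, 0]
    - [0, 0, 0]
    - [0, 0, 0]
    - [0, 0, 0]
    - [0, 0, 0]
    - [0, 0, 0]
  dr:
    - [0, 0, -0.2]
    - [0, 0, -0.4]
    - [0, 0, -0.6]
    - [0, 0, -0.8]
    - [0, 0, -1]
    - [0, 0, -1]
  jaw: [0.05, 0.05, 0.05, 0.05, 0.05, 0.05]

```text
time: 31.02
tool_pos: [0.5829, 0.3407, 0.112]
tool_rot: [-3.137, 0.001, 2.067]
contact_force: [-0.2, -0.6, -0.5]
opening: 0.0136
grip_force: 50.0
```

Request:
apply_moves:
  delta_pos:
    - [0, 0, 0]
    - [0, 0, 0]
    - [0.02, -0.05, 0]
    - [0.04, -0.12, 0]
    - [0.06, -0.2, 0]
    - [0.065, -0.25, 0]
    - [0.065, -0.25, 0]
    - [0.065, -0.25, 0]
  dr:
    - [0, 0, -0.2]
    - [0, 0, -0.4]
    - [0, 0, -0.6]
    - [0, 0, -0.8]
    - [0, 0, -0.97]
    - [0, 0, -0.97]
    - [0, 0, -0.97]
    - [0, 0, -0.97]
  jaw: [0.05, 0.05, 0.05, 0.05, 0.05, 0.05, 0.05, 0.05]

```text
time: 31.68
tool_pos: [0.6094, 0.2396, 0.1124]
tool_rot: [-3.137, 0.001, 1.585]
contact_force: [0.3, 0.5, -1.1]
opening: 0.0137
grip_force: 50.0
```

```bash
python3 - <<'E'
from h import *
s,w=snap('wrist'); print(s['tool_pos'],s['tool_rot'],s['opening'],s['grip_force'])
for n,im,(lo,hi) in(('wrist',w,((160,60,100),(179,255,255))),):
    c=blobs(im,lo,hi,3000)[0]; z=s['tool_pos'][2]+.0067+.021
    P=onz(n,cv2.boxPoints(cv2.minAreaRect(c)),z,s); print(n,cv2.contourArea(c),P.round(4).tolist())
s,t=snap('top')
hsv=cv2.inRange(cv2.cvtColor(t,cv2.COLOR_RGB2HSV),(165,60,120),(179,255,255)); hsv[:150]=0; hsv[260:]=0; hsv[:,:95]=0
pts=cv2.findNonZero(hsv); r=cv2.minAreaRect(pts); P=onz('top',cv2.boxPoints(r),s['tool_pos'][2]+.0277); print('top',len(pts),P.round(4).tolist(),P.mean(0))
cv2.imwrite('pics/t10.png',t[:,:,::-1])
# precise tub: catches & rim from this view not occluded portions; from first picture
im=cv2.imread('pics/top0.png')[:,:,::-1].copy()
for c in blobs(im,(0,180,80),(6,255,255),40,(175,175,285,215)): print('catch',cv2.contourArea(c),onz('top',cen(c),.073)[0].round(4))
si=cv2.imread('pics/side0.png')[:,:,::-1].copy()
c=blobs(si,(10,0,120),(45,90,255),1500,(205,195,295,290))[0]; print('side tub bbox',cv2.boundingRect(c))
E
```

```text
[0.60942762 0.23959251 0.1123521 ] [-3.13705595e+00  6.40333063e-04  1.58506961e+00] 0.013697024123023717 49.997230768203735
wrist 48285.0 [[0.5408, 0.331, 0.1401], [0.6747, 0.3329, 0.1401], [0.6856, 0.2465, 0.1401], [0.5324, 0.244, 0.1401]]
top 1918 [[0.6743, 0.3363, 0.1401], [0.6771, 0.1456, 0.1401], [0.5457, 0.1419, 0.1401], [0.5421, 0.3304, 0.1401]] [0.60979716 0.23855089 0.14006172]
catch 100.0 [0.6093 0.0375 0.073 ]
catch 84.5 [0.6089 0.2466 0.073 ]
side tub bbox (211, 199, 79, 89)
```

Request:
apply_moves:
  delta_pos:
    - [0.002, -0.08, 0]
    - [0.004, -0.16, 0]
    - [0.004, -0.239, 0]
    - [0.004, -0.239, 0]
    - [0.004, -0.239, -0.05]
    - [0.004, -0.239, -0.1]
    - [0.004, -0.239, -0.125]
    - [0.004, -0.239, -0.125]
  dr:
    - [0, -0.009, -0.016]
    - [0, -0.009, -0.016]
    - [0, -0.009, -0.016]
    - [0, -0.009, -0.016]
    - [0, -0.009, -0.016]
    - [0, -0.009, -0.016]
    - [0, -0.009, -0.016]
    - [0, -0.009, -0.016]
  jaw: [0.05, 0.05, 0.05, 0.05, 0.05, 0.05, 0.05, 0.05]

```text
time: 32.45
tool_pos: [0.6089, 0.146, 0.0597]
tool_rot: [-3.137, 0.001, 1.577]
contact_force: [-0.3, -0.7, -1.3]
opening: 0.0136
grip_force: 50.0
```

Request:
apply_moves:
  delta_pos:
    - [0, 0, -0.01]
    - [0, 0, -0.018]
    - [0, 0, -0.018]
    - [0, 0, -0.018]
  dr:
    - [0, 0, 0]
    - [0, 0, 0]
    - [0, 0, 0]
    - [0, 0, 0]
  jaw: [0.05, 0.05, 0.05, 0.05]

```text
time: 32.78
tool_pos: [0.6112, 0.1451, 0.0558]
tool_rot: [3.14, 0.001, 1.575]
contact_force: [0.7, 0.0, -1.5]
opening: 0.0132
grip_force: 50.0
```

Request:
apply_moves:
  delta_pos:
    - [0, -0.003, -0.008]
    - [0, -0.003, -0.015]
    - [0, -0.003, -0.015]
  dr:
    - [0, 0, 0]
    - [0, 0, 0]
    - [0, 0, 0]
  jaw: [0.05, 0.05, 0.05]

```text
time: 33.03
tool_pos: [0.6113, 0.1443, 0.0496]
tool_rot: [3.14, -0.0, 1.575]
contact_force: [0.8, 4.0, 3.1]
opening: 0.0136
grip_force: 50.0
```

Request:
apply_moves:
  delta_pos:
    - [0, 0, -0.005]
    - [0, 0, -0.01]
    - [0, 0, -0.01]
  dr:
    - [0, 0, 0]
    - [0, 0, 0]
    - [0, 0, 0]
  jaw: [0.05, 0.05, 0.05]

```text
time: 33.28
tool_pos: [0.6125, 0.1435, 0.047]
tool_rot: [3.137, 0.001, 1.575]
contact_force: [0.6, 1.0, 6.7]
opening: 0.0137
grip_force: 50.0
```

Resting on the noses. I press on down.

Request:
apply_moves:
  delta_pos:
    - [0, 0, -0.007]
    - [0, 0, -0.013]
    - [0, 0, -0.02]
    - [0, 0, -0.02]
  dr:
    - [0, 0, 0]
    - [0, 0, 0]
    - [0, 0, 0]
    - [0, 0, 0]
  jaw: [0.05, 0.05, 0.05, 0.05]

```text
time: 33.62
tool_pos: [0.6124, 0.1444, 0.0401]
tool_rot: [3.137, -0.001, 1.575]
contact_force: [-3.2, 2.3, 15.3]
opening: 0.0137
grip_force: 50.0
```

Request:
apply_moves:
  delta_pos:
    - [0, 0, -0.006]
    - [0, 0, -0.01]
    - [0, 0, -0.01]
  dr:
    - [0, 0, 0]
    - [0, 0, 0]
    - [0, 0, 0]
  jaw: [0.05, 0.05, 0.05]

```text
time: 33.87
tool_pos: [0.6125, 0.1444, 0.0401]
tool_rot: [3.135, -0.0, 1.575]
contact_force: [-12.2, 0.5, 38.9]
opening: 0.0139
grip_force: 50.1
```

It stops at lid height 46.8 mm, against 47 mm when seated. I ease off, release and rise.

Request:
apply_moves:
  delta_pos:
    - [0, 0, 0.012]
    - [0, 0, 0.015]
    - [0, 0, 0.015]
    - [0, 0, 0.015]
    - [0, 0, 0.08]
    - [0, 0, 0.16]
    - [0, 0, 0.24]
    - [0, 0, 0.32]
  dr:
    - [0, 0, 0]
    - [0, 0, 0]
    - [0, 0, 0]
    - [0, 0, 0]
    - [0, 0, 0]
    - [0, 0, 0]
    - [0, 0, 0]
    - [0, 0, 0]
  jaw: [0.05, 0.4, 0.4, 0.4, 0.4, 0.4, 0.4, 0.4]

```text
time: 34.53
tool_pos: [0.6103, 0.1433, 0.1612]
tool_rot: [-3.14, 0.002, 1.575]
contact_force: [0.4, -0.2, -0.3]
opening: 0.0369
grip_force: 0.0
```

Request:
apply_moves:
  delta_pos:
    - [-0.07, -0.07, 0]
    - [-0.14, -0.14, 0]
    - [-0.21, -0.21, 0]
    - [-0.28, -0.28, 0]
    - [-0.35, -0.35, 0]
    - [-0.42, -0.42, 0]
    - [-0.48, -0.48, 0]
    - [-0.48, -0.48, 0]
  dr:
    - [0, 0, 0]
    - [0, 0, 0]
    - [0, 0, 0]
    - [0, 0, 0]
    - [0, 0, 0]
    - [0, 0, 0]
    - [0, 0, 0]
    - [0, 0, 0]
  jaw: [0.4, 0.4, 0.4, 0.4, 0.4, 0.4, 0.4, 0.4]

```text
time: 35.2
tool_pos: [0.4146, -0.0511, 0.1605]
tool_rot: [-3.138, 0.002, 1.571]
contact_force: [0.9, 0.6, 0.1]
opening: 0.0365
grip_force: 0.0
```

```bash
python3 - <<'E'
from h import *
s,d=snap('side','s11.png'); s2,t=snap('top','t11.png'); print(s['tool_pos'],s['opening'])
c=blobs(t,(165,60,120),(179,255,255),1000,(150,140,300,240))[0]; P=onz('top',cv2.boxPoints(cv2.minAreaRect(c)),.068); print(P.round(4).tolist(),P.mean(0))
for n,im,roi in(('top',t,(170,170,290,220)),('side',d,(200,170,300,310))):
    for c in blobs(im,(0,180,70),(6,255,255),15,roi): print(n,'catch',cv2.contourArea(c),cen(c).round(1))
a=cv2.resize(d[60:310,195:395],(480,600)); b=cv2.resize(t[145:245,165:290],(320,256)); b2=cv2.resize(t[90:270,360:470],(320,344))[:344]
cv2.imwrite('pics/c11.png',np.hstack([a,np.vstack([b,b2])])[:,:,::-1])
E
```

```text
[ 0.41464794 -0.05114038  0.16045179] 0.03651506139319287
[[0.6814, 0.2373, 0.068], [0.6774, 0.048, 0.068], [0.543, 0.0504, 0.068], [0.5466, 0.2378, 0.068]] [0.6120871  0.14335886 0.068     ]
top catch 104.0 [269.7 193. ]
top catch 93.0 [185.3 194.8]
side catch 153.5 [236.8 278.1]
side catch 21.0 [265.6 201.4]
```

View pics/c11.png

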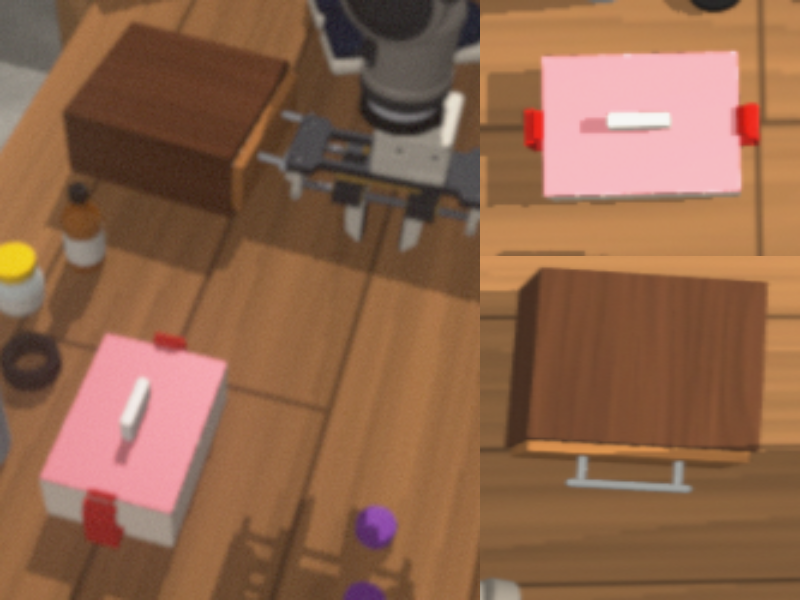

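The last picture shows the pink lid flush on the tub with a red catch at each end (side view (100,518) and (170,342)), the drawer shut against the unit, and the robot clear.

```bash
python3 -c "
from cell import job
print(job.hand_in())"
```

```text
the job is handed in; nothing more can be done
None
```

The job is handed in: the blue, red and yellow tins (the only ones there) are in the tub, the lid is pressed down level with both catches over its ends, and the brush is in the drawer, pushed fully home.

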